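# Gauge the canister with the depth rod and set the level pointer

## Task

Gauge how far down the plate in the lidded steel canister has sunk: lift the gauge rod out of its stand and slide it down the hole in the canister's lid, past the dragging rubber lip, until you feel it rest on the plate inside, without driving the plate down. Let go of the rod, then slide the marker on the post beside it up until its pointer is level with the top of the rod. Leave the rod standing on the plate, the marker at that height, and the other things on the counter undisturbed.

Things in the scene. Friction and masses are not known exactly. Their poses are not given: they have to be found in the camera images.
- unit: Fixed unit on a black tray (220 x 300 mm): a square steel canister, 90 x 90 mm, with a flat lid 125 mm above the table and a hole in its middle, and a marker post beside it. Origin: on the table below the hole. z up; x from the canister's front to its back; the post's side lies towards -y. A low wire handle stands 14 mm above the lid, 32 mm in front of the hole (-x).
- mouth (a point): Centre of the hole, in the plane of the lid top; axes as the unit's. Vertical, 14.4 mm wide, 3 mm chamfer. 16 mm down a rubber lip drags on the rod with about 4 to 7 N, enough to hold it up if let go. A follower plate closes the hole 55 to 100 mm below the lid top; it cannot be seen, it must be felt. It bears light load but is driven down by more than about 15 N.
- stand: Fixed black square stand, 50 x 50 mm and 75 mm tall, with a 15 mm wide, 65 mm deep upright hole in its middle that holds the gauge rod. Origin at the centre of its underside.
- rod_grip (a point): Centre of the gauge rod's grip. The loose rod, 180 mm long, about 140 g, z up along it: a round steel shaft 12 mm across, 130 mm long with rounded foot, and on top a black grip 20 x 20 mm, 50 mm tall. This point is 155 mm above the foot; x and y are normal to the grip's flat sides. It starts upright, loose in the stand, the foot 10 mm above the table; it comes free when lifted 65 mm.
- rod_top (a point): Centre of the flat top of the gauge rod's grip, 25 mm above the centre of the grip and 180 mm above the foot.
- rod_tip (a point): The rounded foot (lower end) of the gauge rod.
- marker_tab (a point): Centre of the black tab of the height marker, 20 (x) x 16 (y) x 36 mm tall, axes as the unit's, 150 mm from the hole in -y. Pinch it from above across y. An arm 8 mm wide joins it to the slide on an aluminium post (14 mm square, 292 mm tall) 75 mm behind it (+x). It slides only up and down, 130 to 265 mm above the table, with about 3 N of friction, and stays where left.
- pointer_tip (a point): Tip of the marker's thin steel pointer (5 mm wire), at the same height as the centre of the tab and moving with it. It points at the rod from behind, ending 32 mm from the hole's axis (+x). It starts low, 130 to 145 mm above the table.
- marker (a joint): Height of the marker above its lowest place, in m, growing upwards; at 0 the tab's centre and the pointer are 130 mm above the table.
- shaker1: Bystander, loose, to be left alone: a brown spice shaker with a grey cap, 44 mm across, 100 mm tall; origin at the centre of its underside.
- shaker2: Bystander, loose, to be left alone: a brown spice shaker with a grey cap, 44 mm across, 100 mm tall; origin at the centre of its underside.
- sauce: Bystander, loose, to be left alone: an amber sauce bottle, 60 mm across, 190 mm tall; origin at the centre of its underside.
- pot: Bystander, loose, to be left alone: a small white pot with a cork top, 42 mm across, 60 mm tall, standing on the tray between the canister and the marker post; origin at the centre of its underside.
- spice: Bystander, loose, to be left alone: a small brown spice jar with a white cap, 42 mm across, 85 mm tall; origin at the centre of its underside.
- bowl: Bystander, loose, to be left alone: a dark green bowl, 110 mm across, 50 mm tall; origin at the centre of its underside.
Not all that is in view belongs to the job. What is meant by the part that bears rod_grip is not purple, and is the smaller of those in its own colour.

How it is judged:
By the outcome, as a careful person would: the job done as asked, in the order asked, and still so for the second after the job is handed in, with the robot touching nothing.
It also fails if it takes over 69 s, if anything falls off the work surface, if the arm or the gripper's body presses on something with over 40 N, if the wrist force passes 120 N, or if a joint passes its speed limit or range.

## Robot

A 7-joint arm with a two-finger parallel gripper is mounted at the origin on the work surface. World frame = base frame: x ahead of the robot, y to its left, z up, the work surface at z = 0. Lengths are in mm, angles in rad, forces in N, time in s.
With the tool pointing down it reaches from about 425 to 950 mm from the base axis. Payload 4.7 kg.
Tool frame: the origin (TCP) lies midway between the tips of the shut fingers; the grasp point (between the pads) lies 19 mm behind it; z points along the fingers, y is the direction in which the jaws open and shut (so a half turn about z gives the same grasp; the last joint's range is limited). The gripper opens to 87 mm and grips with 3 to 60 N. Pads are 19 mm wide; open, the fingers measure 117 mm over their backs; the gripper's body (75 mm by 190 mm) begins 51 mm behind the grasp point.
Start: joints at [1.118, 0.469, -0.049, 1.532, 0.024, 1.141, -0.082], TCP at [277.626, -615.283, 222.573] pointing down, gripper open.
Joint ranges: [-2.59, 2.59], [-0.33, 1.99], [-1.39, 1.29], [0.1, 2.45], [-1.04, 4.18], [0.21, 1.99], [-2.66, 2.66]. Speed limits (rad/s): [2.57, 2.57, 3.14, 3.14, 3.14, 3.14, 3.14].

## Interface

Orientations are given as a unit quaternion [w, x, y, z].
In Python, from bench import get_state, imaging, arm, finder gives the robot as it stands. The module is installed in compiled form; this text tells all that it offers.
- The arm moves only by the tool send_rows, never from a script. Its arguments are lists of equal length, an entry for each row: "fingers": the closure in counts, from 0 (fully open) to 255 (shut); "xyz": the shift along the tool's x, y, z in mm, a list of three; "rotation": the turn, a rotation vector about the tool's x, y, z in degrees, a list of three. A call has 1 to 8 rows; each row shifts and turns the pose as measured when the row begins, along the tool's axes as they then stand; what a row does not reach is not made up. A row lasts 1/10 s, in which the tool goes at most 50 mm and 8.59 degrees, less where a joint would pass 70% of its speed; a pose out of reach is approached as far as the arm can. A call with a gripper value outside its range is refused whole. The fingers move at their own pace and stop on an object; the grip force is fixed at half the most. Time passes only in rows, so rows that do not move let the fingers close. It gives the time, the measured TCP pose, the force and the opening at its end, in the units of the state.
- get_state(): the state, without advancing time (a new reading comes with each control period).
- imaging.read_camera(name): name is "side" or "top" or "wrist"; returns (picture, depth): 420x560x3 uint8, red, green, blue; 420x560 float32, mm along the optical axis (not along the pixel's ray), 0 where there is no reading.
- imaging.camera_info(name): a dict with "camera_matrix" (3x3 intrinsics, pixels), "R" (3x3) and "t" (3): a world point X has camera coordinates R X + t. Camera axes: x right, y down, z forward; pixel columns grow to the right and rows downward; lengths in mm; the calibration is good to about 2 mm. A picture is of the moment at which its call begins: read the wrist's pose just before it. camera_info takes no time and is no camera call; for the wrist camera it gives the pose at the moment of the call.
- arm.finish_job(): hands the job in, once; it reports no verdict.
Trained networks look in the newest picture that a camera, given by its name, has taken for a name from the list of things; names that differ only in an ending like _2 or _b are one class to them, and where a whole thing is asked for, a point or a joint stands for the part that bears it (a point fixed in the world has none). Each returns a list of dicts, best first, with "score" (0 to 1); they miss things now and then, are a little off and sometimes report something else, mostly with a low value. They report only what shows in the picture. A call takes as long as a camera call. They do not tell look-alikes from the thing itself.
- finder.boxes_of(camera, target): "location" ([x, y, z] in mm, in world coordinates, good to about 4 mm: the middle of the surface that is visible of it).
- finder.regions_of(camera, target): "mask" (420x560 bool, what is visible of it).
The state is a dict: "t": time; "joint_positions": joint angles; "dq": joint speeds; "joint_torque": joint torques, N m; "tool_pos": TCP position; "orientation": TCP orientation; "wrist_force": force on the tool from outside, world axes, zero at the start; "torque": the same for the moment, N m; "gripper_width": opening from 0.0 (shut) to 1.0 (fully open).
Only numpy, scipy, OpenCV 4.12 (cv2) and the standard library are available. Lean on these libraries where they do the work, as an engineer would, in place of code of your own. Each camera call takes 0.05 s, during which the arm holds its last target.

## Working session

There is one attempt and no reset: what is moved stays moved. The work goes in short steps, Python scripts to look and compute and a tool call to move; the robot and the scene stay as the last step left them, time stands still between calls to the robot, and variables do not carry over. Pictures are saved under pics/ and viewed, and the job is handed in when it is done.

Besides the shell and the picture viewer there is one more tool, called after "Request:" in YAML: its name, and indented under it one key for each argument. send_rows: Moves the arm, as the interface text tells. Its arguments: {"type":"object","properties":{"fingers":{"type":"array"},"xyz":{"type":"array"},"rotation":{"type":"array"}},"required":["fingers","xyz","rotation"]}

```bash
mkdir -p pics
python3 - <<'E'
from bench import get_state, imaging
import cv2
print(get_state())
for c in("side","top","wrist"):
    p,d=imaging.read_camera(c); cv2.imwrite(f"pics/{c}0.png",p[:,:,::-1])
    i=imaging.camera_info(c); print(c,i)
E
```

```text
{'t': 0.0, 'joint_positions': array([ 1.11811607,  0.46946954, -0.04859623,  1.53368118,  0.02410534,
        1.14099471, -0.08232547]), 'dq': array([ 5.65331772e-04,  8.89910061e-04, -1.72971261e-04,  1.24611493e-04,
        1.43907830e-04, -1.73139191e-05, -1.40210019e-03]), 'joint_torque': array([ 3.87835216e-04, -5.07980776e+01, -8.05612234e-02, -2.36158293e+01,
       -6.14385051e-02,  3.78367316e-02,  1.61787812e-04]), 'tool_pos': array([ 277.33040174, -614.7438813 ,  221.48588996]), 'orientation': array([-9.52756933e-04,  9.77633706e-01,  2.10312553e-01, -2.43804550e-04]), 'wrist_force': array([ 1.01666098,  0.18185625, -0.3234678 ]), 'torque': array([-0.00549575,  0.02773158, -0.0313751 ]), 'gripper_width': 1.0016209977601693}
side {'camera_matrix': array([[394.32198018,   0.        , 282.07777874],
       [  0.        , 394.32198018, 200.8217805 ],
       [  0.        ,   0.        ,   1.        ]]), 'R': array([[-0.91356701, -0.40654639,  0.01073987],
       [-0.32730741,  0.71931892, -0.61273987],
       [ 0.24138179, -0.56329417, -0.79021169]]), 't': array([476.41880901, 204.04741775, 980.68865838])}
top {'camera_matrix': array([[541.36146569,   0.        , 270.12991406],
       [  0.        , 541.36146569, 200.39768846],
       [  0.        ,   0.        ,   1.        ]]), 'R': array([[ 0.01409879, -0.99987349,  0.00736438],
       [-0.98459339, -0.01516637, -0.17420055],
       [ 0.17429021, -0.00479491, -0.98468266]]), 't': array([  24.65882086,  546.55476099, 1243.26957104])}
wrist {'camera_matrix': array([[348.12705938,   0.        , 277.81779761],
       [  0.        , 348.12705938, 211.52797511],
       [  0.        ,   0.        ,   1.        ]]), 'R': array([[ 0.41001342, -0.9120753 , -0.00276583],
       [-0.88025135, -0.39649778,  0.26066659],
       [-0.2388442 , -0.10444217, -0.96542492]]), 't': array([-675.91510571,  -30.28166093,  391.69069815])}
```

View pics/top0.png

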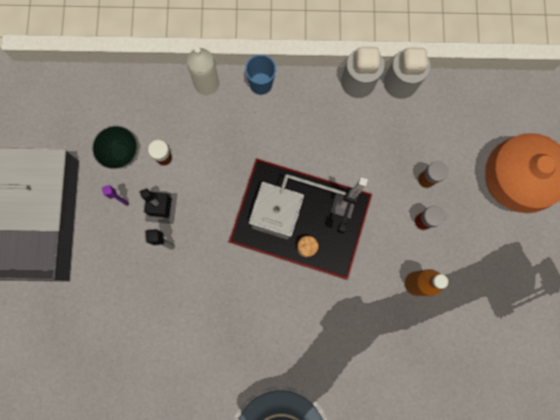

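View pics/side0.png

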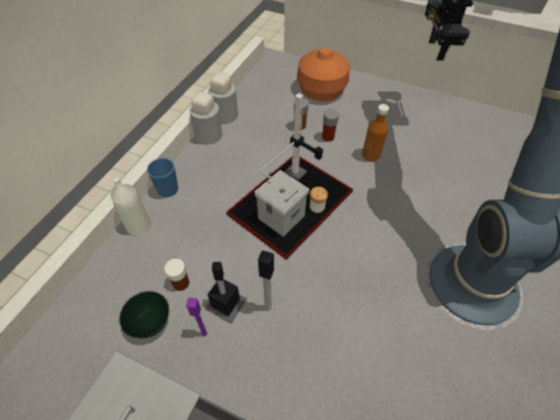

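View pics/wrist0.png

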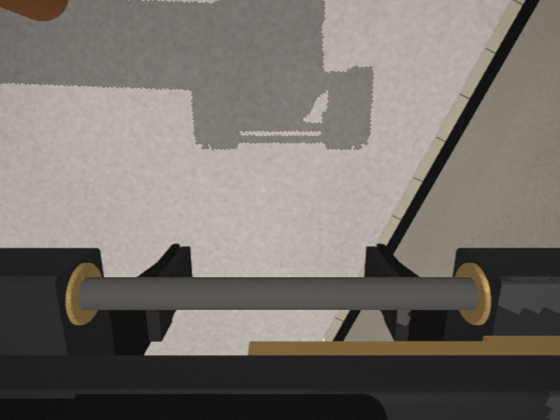

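The wrist view shows only the empty counter. In the side view there are three rod-like things: a black-gripped rod in the stand (218,275), a bigger black-gripped one standing free (266,265), and a purple one (195,310). The one in the stand fits, because it is black and the smaller of the two. I'll confirm with a crop and take measurements.

```bash
cat > h.py <<'E'
from bench import get_state, imaging, arm, finder
import numpy as np, cv2
def cam(c):
    p,d=imaging.read_camera(c); i=imaging.camera_info(c); return p,d,i
def world(i,d,u,v,z=None):
    K=i["camera_matrix"]; r=np.array([(u-K[0,2])/K[0,0],(v-K[1,2])/K[1,1],1.])
    R=i["R"];t=i["t"]
    if z is None: return R.T@(r*d-t)
    c=-R.T@t; w=R.T@r; return c+w*(z-c[2])/w[2]
def wmap(i,d):
    K=i["camera_matrix"]; v,u=np.indices(d.shape)
    P=np.stack([(u-K[0,2])/K[0,0]*d,(v-K[1,2])/K[1,1]*d,d],-1)-i["t"]
    W=P@i["R"]; W[d<=0]=np.nan; return W
def proj(i,X):
    q=i["R"]@np.asarray(X,float)+i["t"]; q=i["camera_matrix"]@q; return q[:2]/q[2]
E
python3 - <<'E'
from h import *
for c in("side","top"):
    p,d,i=cam(c); np.savez(f"{c}.npz",p=p,d=d,**i)
    for n in("unit","stand","rod_grip","rod_top","rod_tip","mouth","marker_tab","pointer_tip","pot"):
        print(c,n,[(np.round(b["location"]).tolist(),round(b["score"],2)) for b in finder.boxes_of(c,n)][:4])
    if c=="side": a=p[220:350,130:310]
    else: b=p[120:300,90:390]
cv2.imwrite("pics/c1.png",cv2.resize(a[:,:,::-1],None,fx=4,fy=4,interpolation=cv2.INTER_CUBIC))
cv2.imwrite("pics/c2.png",cv2.resize(b[:,:,::-1],None,fx=2.6,fy=2.6,interpolation=cv2.INTER_CUBIC))
print(get_state()["t"])
E
```

```text
side unit [([508.0, 6.0, 13.0], 0.76)]
side stand []
side rod_grip [([530.0, 304.0, 170.0], 0.77), ([532.0, 386.0, 150.0], 0.74), ([433.0, 278.0, 206.0], 0.65)]
side rod_top [([430.0, 276.0, 204.0], 0.85), ([534.0, 387.0, 153.0], 0.84), ([530.0, 309.0, 172.0], 0.6)]
side rod_tip [([537.0, 388.0, 154.0], 0.75), ([532.0, 304.0, 170.0], 0.67), ([434.0, 274.0, 207.0], 0.66), ([357.0, -303.0, 97.0], 0.52)]
side mouth [([505.0, 2.0, 15.0], 0.68)]
side marker_tab [([528.0, -126.0, 148.0], 0.73)]
side pointer_tip [([533.0, -126.0, 145.0], 0.61)]
side pot [([430.0, -47.0, 68.0], 0.64)]
top unit [([509.0, -44.0, 9.0], 0.85)]
top stand [([523.0, 286.0, 45.0], 0.56)]
top rod_grip [([436.0, 262.0, 242.0], 0.69), ([538.0, 380.0, 161.0], 0.53), ([530.0, 297.0, 183.0], 0.52)]
top rod_top [([536.0, 380.0, 160.0], 0.81), ([435.0, 261.0, 236.0], 0.78), ([527.0, 297.0, 185.0], 0.73)]
top rod_tip [([431.0, 262.0, 238.0], 0.77), ([527.0, 299.0, 181.0], 0.61), ([539.0, 378.0, 157.0], 0.59)]
top mouth [([505.0, -40.0, 7.0], 0.73)]
top marker_tab [([538.0, -133.0, 148.0], 0.93), ([434.0, -56.0, 69.0], 0.27)]
top pointer_tip [([534.0, -127.0, 151.0], 0.61)]
top pot [([435.0, -56.0, 68.0], 0.83)]
1.15
```

View pics/c1.png

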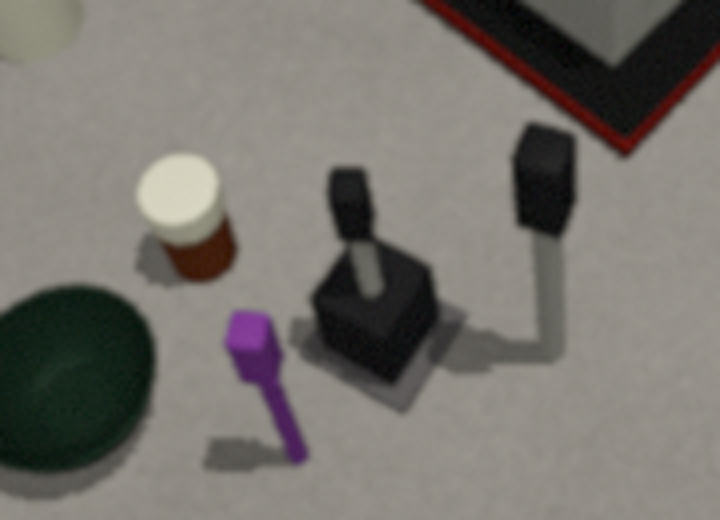

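View pics/c2.png

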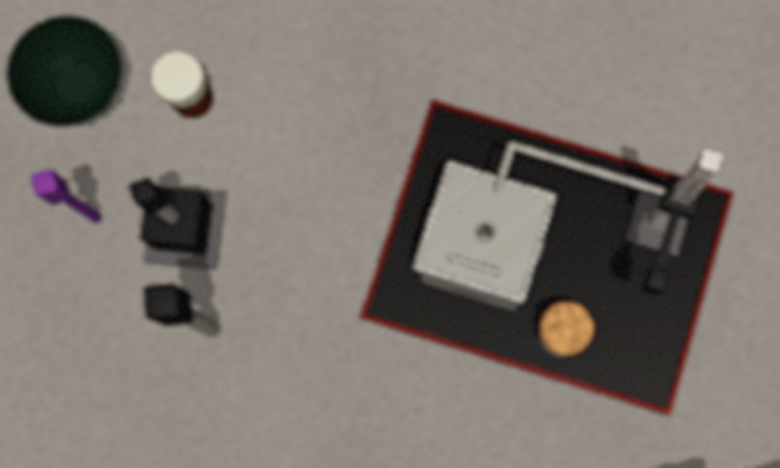

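The crop confirms it: the black rod in the stand is the smaller black one, with its grip at about (217,272) in the side view. Next is the geometry from depth.

Run:
```python
from h import *
for c in("top","side"):
    f=np.load(f"{c}.npz"); W=wmap(f,f["d"]); p=f["p"].astype(int); x,y,z=W[...,0],W[...,1],W[...,2]
    def sel(n,m):
        q=W[m]; print(c,n,len(q)); 
        if len(q)<4: return
        r=cv2.minAreaRect(q[:,:2].astype(np.float32)); print("  mean",q.mean(0).round(1),"rect c",np.round(r[0],1),"size",np.round(r[1],1),"ang",round(r[2],1))
    lid=(abs(z-125)<6)&(abs(x-530)<80)&(abs(y)<80); sel("lid",lid)
    # hole by darkness in lid
    sel("rodtop",(z>180)&(z<197)&(abs(x-530)<35)&(abs(y-300)<35))
    sel("grip",(z>150)&(z<180)&(abs(x-530)<35)&(abs(y-300)<35))
    sel("shaft",(z>85)&(z<135)&(abs(x-530)<35)&(abs(y-300)<35))
    sel("standtop",(abs(z-75)<5)&(abs(x-530)<50)&(abs(y-290)<45))
    sel("bigtop",(z>170)&(abs(x-435)<45)&(abs(y-265)<40))
    sel("bigtoponly",(z>215)&(abs(x-435)<45)&(abs(y-265)<40))
    sel("purple",(p[...,0]>p[...,1]+40)&(p[...,2]>p[...,1]+40)&(z>5))
    sel("tab",(z>120)&(z<180)&(abs(x-520)<40)&(abs(y+130)<50)&(p.sum(-1)<150))
    sel("posttop",(z>280)&(z<300)&(abs(x-590)<90)&(abs(y+160)<80))
    sel("arm/pointer",(z>125)&(z<150)&(x>575)&(x<680)&(y<60)&(y>-180))
    sel("pot",(abs(z-60)<10)&(abs(x-440)<35)&(abs(y+50)<35))
```

```text
top lid 1664
  mean [514.4  18.4 124. ] rect c [514.3  18.5] size [95.9 96.5] ang 73.3
top rodtop 94
  mean [532.4 299.2 188.4] rect c [533.1 299.8] size [19.5 20.3] ang 31.3
top grip 38
  mean [527.6 294.2 166.4] rect c [528.5 294.3] size [10.5 23.1] ang 60.3
top shaft 21
  mean [529.9 296.9 105.1] rect c [529.7 298.1] size [ 5.2 11.4] ang 35.2
top standtop 336
  mean [529.9 296.5  74.5] rect c [532.9 300.5] size [50.9 51.4] ang 85.4
top bigtop 285
  mean [435.4 265.1 231.4] rect c [437.1 268.6] size [27.8 27.8] ang 4.7
top bigtoponly 226
  mean [436.2 266.5 240.2] rect c [437.1 268.6] size [27.5 27.8] ang 4.1
top purple 88
  mean [539.1 382.7 177.3] rect c [540.  383.1] size [18.  18.8] ang 17.2
top tab 165
  mean [ 524.  -138.7  149.6] rect c [ 516.5 -138.3] size [30.4 80.3] ang 72.9
top posttop 62
  mean [ 542.5 -146.2  290. ] rect c [ 543.2 -146.6] size [13.9 15.3] ang 74.6
top arm/pointer 49
  mean [580.7 -16.7 143.8] rect c [581.2 -21.5] size [44.6 11.1] ang 89.2
top pot 276
  mean [436.7 -55.8  66. ] rect c [436.4 -55.5] size [44.  43.7] ang 89.7
side lid 1106
  mean [515.3  
[... 355 characters left out ...]
 303.2  75.1] rect c [534.3 300. ] size [50.7 50.9] ang 85.4
side bigtop 420
  mean [435.3 274.4 225.6] rect c [438.3 269.4] size [27.7 27.1] ang 6.6
side bigtoponly 287
  mean [436.2 272.8 238.2] rect c [438.3 269.4] size [27.7 27.1] ang 6.6
side purple 187
  mean [539.1 387.7 148.7] rect c [540.7 384.7] size [17.7 17.7] ang 18.2
side tab 124
  mean [ 524.  -134.1  147. ] rect c [ 517.5 -136.9] size [21.6 79.4] ang 80.5
side posttop 47
  mean [ 543.7 -144.9  288.2] rect c [ 543.8 -146.6] size [14.5 14.5] ang 73.8
side arm/pointer 36
  mean [581.  -18.8 144.3] rect c [582.2 -25.5] size [53.  13.5] ang 88.7
side pot 205
  mean [437.6 -51.9  65.3] rect c [437.9 -55.6] size [43.3 45.2] ang 22.2
```

Run:
```python
from h import *
f=np.load("top.npz");p=f["p"]
cv2.imwrite("pics/c3.png",cv2.resize(p[150:250,230:385,::-1],None,fx=5,fy=5,interpolation=cv2.INTER_CUBIC))
f=np.load("side.npz");p=f["p"]
cv2.imwrite("pics/c4.png",cv2.resize(p[85:255,220:360,::-1],None,fx=3.5,fy=3.5,interpolation=cv2.INTER_CUBIC))
```

```text
(no output)
```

View pics/c3.png

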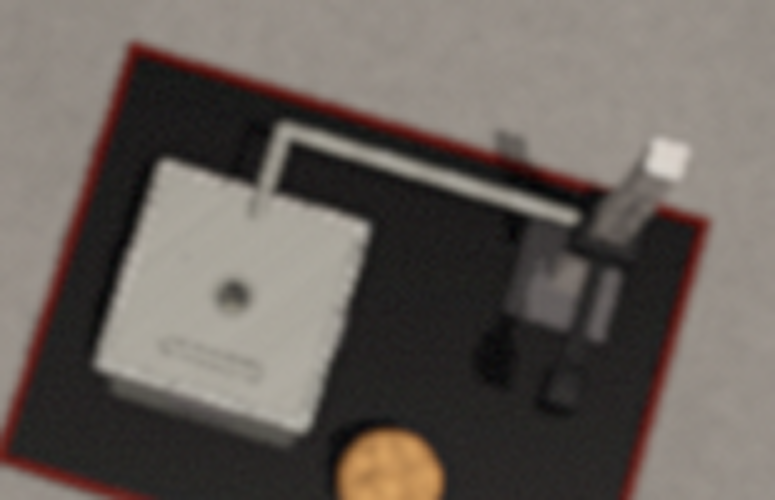

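View pics/c4.png

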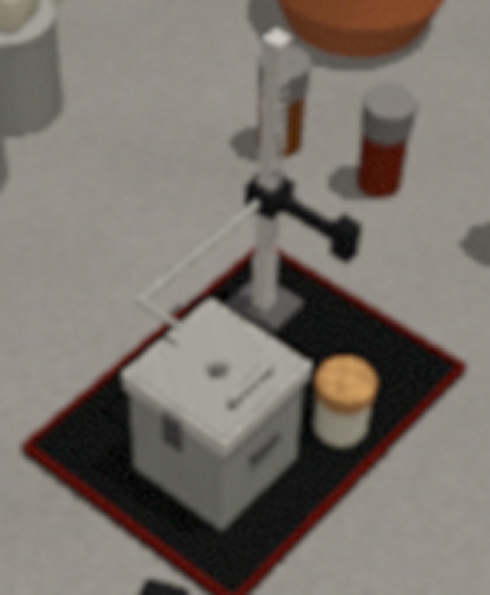

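```bash
cat >> h.py <<'E'
from scipy.spatial.transform import Rotation as Ro
def tool():
    s=get_state(); q=s["orientation"]; return s,Ro.from_quat([q[1],q[2],q[3],q[0]])
def rel(target,yawx=None):
    """shift in tool axes and rotvec (deg) to reach TCP target, pointing straight down with tool x at yawx deg"""
    s,R=tool(); M=R.as_matrix()
    print("t",round(s["t"],2),"tcp",s["tool_pos"].round(1),"yawx",round(np.degrees(np.arctan2(M[1,0],M[0,0])),2),"tilt z",M[:,2].round(4),"F",s["wrist_force"].round(1),"w",round(s["gripper_width"],3))
    print("shift",(M.T@(np.array(target)-s["tool_pos"])).round(1))
    if yawx is not None:
        a=np.radians(yawx); x=np.array([np.cos(a),np.sin(a),0]); z=np.array([0,0,-1.]); G=np.stack([x,np.cross(z,x),z],1)
        print("rot",np.degrees(Ro.from_matrix(M.T@G).as_rotvec()).round(2))
E
python3 - <<'E'
from h import *
s,R=tool(); i=imaging.camera_info("wrist"); c=-i["R"].T@i["t"]; print("cam in tool",R.inv().apply(c-s["tool_pos"]))
print("cam axes in tool",(i["R"]@R.as_matrix()).round(2))
f=np.load("top.npz"); print("hole top",world(f,0,276.6,209,125)); f=np.load("side.npz"); print("hole side",world(f,0,220+217/3.5,85+370/3.5,125))
rel([400,-200,350]); rel([533.5,300.2,350],27)
E
```

```text
cam in tool [  71.91756934    2.28096551 -162.45236285]
cam axes in tool [[-0.    1.    0.  ]
 [-0.97 -0.   -0.26]
 [-0.26 -0.    0.97]]
hole top [513.18794242  18.36119606 125.        ]
hole side [513.75911622  21.16357498 125.        ]
t 1.15 tcp [ 277.7 -615.3  222.6] yawx 24.29 tilt z [ 1.e-04 -0.e+00 -1.e+00] F [-0.7 -0.1  0.5] w 1.005
shift [ 282.3 -328.2 -127.5]
t 1.15 tcp [ 277.7 -615.3  222.6] yawx 24.29 tilt z [ 1.e-04 -0.e+00 -1.e+00] F [-0.7 -0.1  0.5] w 1.005
shift [ 609.7 -729.2 -127.5]
rot [ 0.   -0.   -2.71]
```

Request:
send_rows:
  fingers: [0, 0, 0, 0, 0, 0, 0, 0]
  xyz:
    - [0, 0, -43]
    - [0, 0, -43]
    - [0, 0, -43]
    - [30, -36, 0]
    - [30, -36, 0]
    - [30, -36, 0]
    - [30, -36, 0]
    - [30, -36, 0]
  rotation:
    - [0, 0, 0]
    - [0, 0, 0]
    - [0, 0, 0]
    - [0, 0, 0]
    - [0, 0, 0]
    - [0, 0, 0]
    - [0, 0, 0]
    - [0, 0, 0]

```text
t: 1.95
tool_pos: [339.4, -389.6, 355.6]
orientation: [0.001, 0.979, 0.204, -0.0]
wrist_force: [0.5, 1.3, 0.3]
gripper_width: 1.001
```

Request:
send_rows:
  fingers: [100, 100, 100, 100, 100, 100, 100, 100]
  xyz:
    - [30, -36, 0]
    - [30, -36, 0]
    - [30, -36, 0]
    - [30, -36, 0]
    - [30, -36, 0]
    - [30, -36, 0]
    - [30, -36, 0]
    - [30, -36, 0]
  rotation:
    - [0, 0, 0]
    - [0, 0, 0]
    - [0, 0, 0]
    - [0, 0, 0]
    - [0, 0, 0]
    - [0, 0, 0]
    - [0, 0, 0]
    - [0, 0, 0]

```text
t: 2.75
tool_pos: [446.0, -13.9, 356.8]
orientation: [0.005, 0.979, 0.203, 0.003]
wrist_force: [1.7, 0.4, -0.3]
gripper_width: 0.612
```

Run:
```python
from h import *
rel([533.5,300.2,320],27); print(get_state()["joint_positions"].round(2))
```

```text
t 2.75 tcp [446.  -13.9 356.8] yawx 23.39 tilt z [ 0.0073 -0.0094 -0.9999] F [ 1.7  0.4 -0.3] w 0.612
shift [ 204.9 -254.    34.5]
rot [ 0.66 -0.15 -3.61]
[ 0.49  0.01 -0.56  1.82  0.02  1.3  -1.23]
```

Request:
send_rows:
  fingers: [100, 100, 100, 100, 100, 100, 100, 100]
  xyz:
    - [27, -34, 0]
    - [27, -34, 0]
    - [27, -34, 0]
    - [27, -34, 0]
    - [27, -34, 0]
    - [27, -34, 0]
    - [22, -28, 0]
    - [0, 0, 0]
  rotation:
    - [0, 0, 0]
    - [0, 0, 0]
    - [0, 0, 0]
    - [0, 0, 0]
    - [0, 0, 0]
    - [0, 0, 0]
    - [0, 0, 0]
    - [0, 0, 0]

```text
t: 3.55
tool_pos: [523.3, 290.3, 356.2]
orientation: [0.005, 0.979, 0.206, 0.005]
wrist_force: [-0.4, -0.2, -0.0]
gripper_width: 0.607
```

Run:
```python
from h import *
p,d,i=cam("wrist"); np.savez("w1.npz",p=p,d=d,**i)
cv2.imwrite("pics/w1.png",p[:,:,::-1])
rel([533.5,300.2,320],27); print(get_state()["joint_positions"].round(2))
W=wmap(i,d); z=W[...,2]; m=(abs(z-188)<8)&(abs(W[...,0]-533)<30)&(abs(W[...,1]-300)<30)
q=W[m]; print(len(q), q.mean(0) if len(q) else 0, cv2.minAreaRect(q[:,:2].astype(np.float32)) if len(q) else 0)
```

```text
t 3.6 tcp [523.5 287.9 356.2] yawx 23.61 tilt z [ 0.0122 -0.009  -0.9999] F [-1.2 -0.7  0.5] w 0.603
shift [13.9 -7.7 36.2]
rot [ 0.76 -0.41 -3.39]
[-0.01  0.34 -0.76  1.51  0.25  1.38 -1.95]
431 [536.04815296 296.52580497 189.31027472] ((535.5409545898438, 296.03173828125), (19.84360694885254, 19.37677001953125), 23.83228302001953)
```

View pics/w1.png

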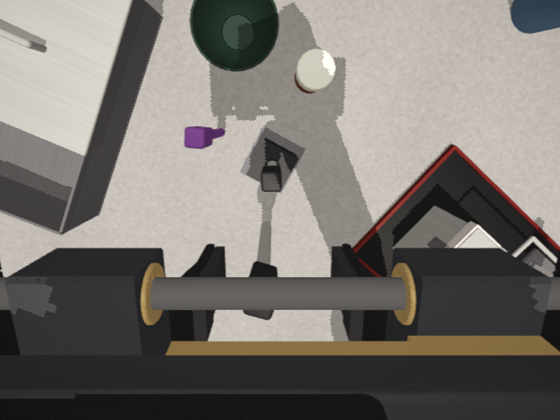

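The wrist view shows the wanted rod in its stand at (270,175). The large decoy is under the gripper at (260,290), clear of it, and the purple one is at (200,137). I'll settle above the rod and measure again with the arm still.

Request:
send_rows:
  fingers: [100, 100, 100]
  xyz:
    - [-10, -5, 10]
    - [0, 0, 0]
    - [0, 0, 0]
  rotation:
    - [0.8, -0.4, -0.4]
    - [0, 0, 0]
    - [0, 0, 0]

```text
t: 3.9
tool_pos: [513.2, 285.0, 346.2]
orientation: [0.001, 0.979, 0.206, 0.001]
wrist_force: [-0.1, -0.9, -0.6]
gripper_width: 0.608
```

Run:
```python
from h import *
rel([534,299,320],24)
p,d,i=cam("wrist"); np.savez("w1.npz",p=p,d=d,**i)
cv2.imwrite("pics/w2.png",p[:,:,::-1])
W=wmap(i,d); z=W[...,2]; m=(abs(z-189)<5)&(abs(W[...,0]-533)<30)&(abs(W[...,1]-300)<30)
q=W[m]; print(len(q), q.mean(0) if len(q) else 0, cv2.minAreaRect(q[:,:2].astype(np.float32)) if len(q) else 0)
rel([534,299,320],24); print(get_state()["joint_positions"].round(2))
```

```text
t 3.9 tcp [513.2 285.  346.2] yawx 23.8 tilt z [ 0.0014 -0.0018 -1.    ] F [-0.1 -0.9 -0.6] w 0.608
shift [24.6 -4.4 26.2]
rot [ 0.12 -0.03 -0.2 ]
451 [535.19352513 299.12828406 189.54252289] ((534.784423828125, 299.0628662109375), (19.926240921020508, 18.607336044311523), 23.809213638305664)
t 3.95 tcp [513.1 284.9 346.2] yawx 23.79 tilt z [ 0.001  -0.0019 -1.    ] F [ 0.2  0.3 -0.3] w 0.608
shift [24.8 -4.5 26.1]
rot [ 0.12 -0.01 -0.21]
[ 0.    0.33 -0.77  1.54  0.24  1.36 -1.94]
```

Request:
send_rows:
  fingers: [100, 100, 100]
  xyz:
    - [25, -5, 26]
    - [0, 0, 0]
    - [0, 0, 40]
  rotation:
    - [0.1, 0, -0.2]
    - [0, 0, 0]
    - [0, 0, 0]

```text
t: 4.25
tool_pos: [539.7, 299.8, 287.0]
orientation: [-0.001, 0.979, 0.205, 0.008]
wrist_force: [-0.2, 0.8, 0.3]
gripper_width: 0.611
```

Run:
```python
from h import *
rel([534,299.5,148],24)
```

```text
t 4.25 tcp [539.7 299.8 287. ] yawx 23.65 tilt z [ 0.0154  0.0056 -0.9999] F [-0.2  0.8  0.3] w 0.611
shift [ -7.6  -2.2 138.9]
rot [ 0.06 -0.94 -0.35]
```

Request:
send_rows:
  fingers: [100, 100, 100, 100]
  xyz:
    - [-7.5, -2, 20]
    - [0, 0, 20]
    - [0, 0, 10]
    - [0, 0, 0]
  rotation:
    - [0, -0.9, -0.3]
    - [0, 0, 0]
    - [0, 0, 0]
    - [0, 0, 0]

```text
t: 4.65
tool_pos: [530.5, 294.3, 233.3]
orientation: [0.003, 0.979, 0.206, -0.003]
wrist_force: [-0.0, -1.2, 0.3]
gripper_width: 0.607
```

Run:
```python
from h import *
rel([534,299.5,148],24)
```

```text
t 4.65 tcp [530.5 294.3 233.3] yawx 23.78 tilt z [-0.0049 -0.0067 -1.    ] F [-0.  -1.2  0.3] w 0.607
shift [ 5.9 -3.7 85.2]
rot [ 0.24  0.41 -0.22]
```

Request:
send_rows:
  fingers: [100, 100, 100]
  xyz:
    - [5.5, -3.5, 0]
    - [0, 0, 0]
    - [0, 0, 0]
  rotation:
    - [0.2, 0.4, -0.2]
    - [0, 0, 0]
    - [0, 0, 0]

```text
t: 4.95
tool_pos: [535.6, 301.3, 236.9]
orientation: [-0.001, 0.978, 0.208, 0.003]
wrist_force: [-1.3, 0.6, -0.5]
gripper_width: 0.608
```

Run:
```python
from h import *
rel([534,299.5,148],24)
```

```text
t 4.95 tcp [535.6 301.3 236.9] yawx 23.98 tilt z [ 0.0051  0.0025 -1.    ] F [-1.3  0.6 -0.5] w 0.608
shift [-2.7  1.  88.9]
rot [-0.01 -0.33 -0.02]
```

Request:
send_rows:
  fingers: [100, 100, 100, 100, 100]
  xyz:
    - [-2, 1, 10]
    - [0, 0, 15]
    - [0, 0, 15]
    - [0, 0, 10]
    - [0, 0, 0]
  rotation:
    - [0, -0.3, 0]
    - [0, 0, 0]
    - [0, 0, 0]
    - [0, 0, 0]
    - [0, 0, 0]

```text
t: 5.45
tool_pos: [534.0, 299.3, 182.9]
orientation: [0.0, 0.978, 0.208, 0.0]
wrist_force: [-0.6, -0.8, 0.5]
gripper_width: 0.607
```

Run:
```python
from h import *
rel([534,299.5,148],24)
```

```text
t 5.45 tcp [534.  299.3 182.9] yawx 23.98 tilt z [ 2.e-04 -1.e-04 -1.e+00] F [-0.6 -0.8  0.5] w 0.607
shift [ 0.  -0.2 34.9]
rot [ 0.01 -0.01 -0.02]
```

Well aligned. Going down.

Request:
send_rows:
  fingers: [100, 100, 100, 100, 100]
  xyz:
    - [0, 0, 10]
    - [0, 0, 12]
    - [0, 0, 8]
    - [0, 0, 3]
    - [0, 0, 0]
  rotation:
    - [0, 0, 0]
    - [0, 0, 0]
    - [0, 0, 0]
    - [0, 0, 0]
    - [0, 0, 0]

```text
t: 5.95
tool_pos: [533.9, 299.4, 146.2]
orientation: [0.0, 0.978, 0.208, -0.0]
wrist_force: [0.2, -0.5, -0.2]
gripper_width: 0.606
```

Request:
send_rows:
  fingers: [140, 180, 255, 255, 255, 255]
  xyz:
    - [0, 0, 0]
    - [0, 0, 0]
    - [0, 0, 0]
    - [0, 0, 0]
    - [0, 0, 0]
    - [0, 0, 0]
  rotation:
    - [0, 0, 0]
    - [0, 0, 0]
    - [0, 0, 0]
    - [0, 0, 0]
    - [0, 0, 0]
    - [0, 0, 0]

```text
t: 6.55
tool_pos: [534.8, 300.1, 147.9]
orientation: [-0.001, 0.978, 0.208, 0.001]
wrist_force: [-0.9, -0.5, -1.1]
gripper_width: 0.227
```

Run:
```python
from h import *
rel([534,299.5,148],24)
p,d,i=cam("side"); cv2.imwrite("pics/s2.png",cv2.resize(p[180:320,150:310,::-1],None,fx=4,fy=4))
```

```text
t 6.55 tcp [534.8 300.1 147.9] yawx 23.98 tilt z [ 0.0019  0.0015 -1.    ] F [-0.9 -0.5 -1.1] w 0.227
shift [-1.   0.3 -0.1]
rot [-0.03 -0.13 -0.02]
```

View pics/s2.png

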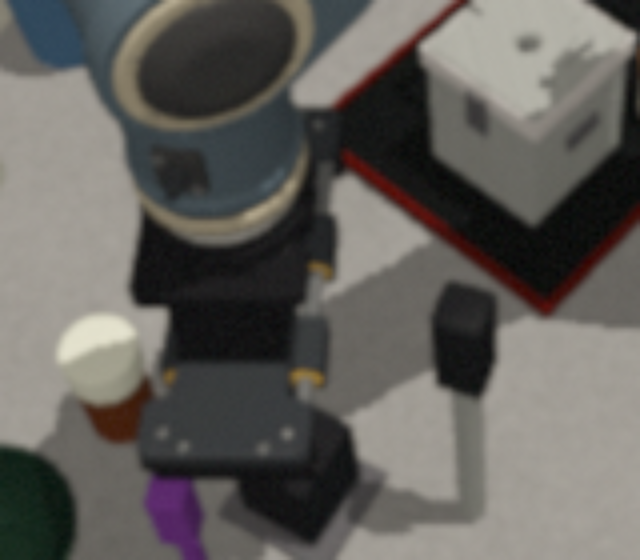

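Gripped, with an opening of about 19.8 mm, which matches the 20 mm grip. Foot offset is TCP z − 138. Lifting.

Request:
send_rows:
  fingers: [255, 255, 255, 255, 255, 255, 255, 255]
  xyz:
    - [0, 0, -8]
    - [0, 0, -12]
    - [0, 0, -15]
    - [0, 0, -15]
    - [0, 0, -15]
    - [0, 0, -20]
    - [0, 0, -20]
    - [0, 0, -20]
  rotation:
    - [0, 0, 0]
    - [0, 0, 0]
    - [0, 0, 0]
    - [0, 0, 0]
    - [0, 0, 0]
    - [0, 0, 0]
    - [0, 0, 0]
    - [0, 0, 0]

```text
t: 7.4
tool_pos: [533.4, 299.2, 282.3]
orientation: [-0.0, 0.978, 0.208, 0.0]
wrist_force: [-0.2, 0.1, -1.3]
gripper_width: 0.226
```

Request:
send_rows:
  fingers: [255, 255, 255]
  xyz:
    - [0, 0, -20]
    - [0, 0, -10]
    - [0, 0, 0]
  rotation:
    - [0, 0, 0]
    - [0, 0, 0]
    - [0, 0, 0]

```text
t: 7.7
tool_pos: [533.8, 300.4, 320.2]
orientation: [-0.001, 0.978, 0.208, 0.004]
wrist_force: [-0.1, 0.5, -1.8]
gripper_width: 0.227
```

Run:
```python
from h import *
rel([514.6,18.8,310],24)
```

```text
t 7.7 tcp [533.8 300.4 320.2] yawx 24.03 tilt z [ 0.0075  0.0037 -1.    ] F [-0.1  0.5 -1.8] w 0.227
shift [-132.3  249.4    9. ]
rot [-0.02 -0.48  0.03]
```

Request:
send_rows:
  fingers: [255, 255, 255, 255, 255, 255, 255, 255]
  xyz:
    - [-10, 18, 0]
    - [-15, 28, 0]
    - [-15, 28, 0]
    - [-15, 28, 0]
    - [-15, 28, 0]
    - [-15, 28, 0]
    - [-15, 28, 0]
    - [-10, 18, 0]
  rotation:
    - [0, -0.4, 0]
    - [0, 0, 0]
    - [0, 0, 0]
    - [0, 0, 0]
    - [0, 0, 0]
    - [0, 0, 0]
    - [0, 0, 0]
    - [0, 0, 0]

```text
t: 8.5
tool_pos: [511.3, 63.6, 313.9]
orientation: [-0.001, 0.977, 0.213, -0.005]
wrist_force: [0.2, -0.7, -1.8]
gripper_width: 0.23
```

Request:
send_rows:
  fingers: [255, 255]
  xyz:
    - [-4, 8, 0]
    - [0, 0, 0]
  rotation:
    - [0, 0, 0]
    - [0, 0, 0]

```text
t: 8.7
tool_pos: [510.1, 50.5, 312.4]
orientation: [-0.001, 0.978, 0.21, -0.007]
wrist_force: [-0.8, -0.6, -1.2]
gripper_width: 0.228
```

Run:
```python
from h import *
rel([514.6,18.8,310],24)
```

```text
t 8.7 tcp [510.1  50.5 312.4] yawx 24.23 tilt z [-0.0141 -0.0013 -0.9999] F [-0.8 -0.6 -1.2] w 0.228
shift [-8.8 30.8  2.4]
rot [-0.26  0.77  0.23]
```

Request:
send_rows:
  fingers: [255, 255, 255, 255]
  xyz:
    - [-3, 10, 0]
    - [-3, 11, 0]
    - [-1, 5, 0]
    - [0, 0, 0]
  rotation:
    - [-0.2, 0.6, 0.2]
    - [0, 0, 0]
    - [0, 0, 0]
    - [0, 0, 0]

```text
t: 9.1
tool_pos: [514.6, 25.6, 311.9]
orientation: [-0.001, 0.977, 0.211, -0.001]
wrist_force: [0.7, -0.6, -1.3]
gripper_width: 0.228
```

Run:
```python
from h import *
rel([514.6,18.8,300],24)
```

```text
t 9.1 tcp [514.6  25.6 311.9] yawx 24.36 tilt z [-0.0028  0.0017 -1.    ] F [ 0.7 -0.6 -1.3] w 0.228
shift [-2.7  6.3 11.9]
rot [-0.15  0.11  0.36]
```

Request:
send_rows:
  fingers: [255, 255, 255, 255]
  xyz:
    - [-2.5, 6, 8]
    - [0, 0, 10]
    - [0, 0, 4]
    - [0, 0, 0]
  rotation:
    - [-0.1, 0.1, 0.3]
    - [0, 0, 0]
    - [0, 0, 0]
    - [0, 0, 0]

```text
t: 9.5
tool_pos: [514.4, 20.0, 287.5]
orientation: [-0.001, 0.978, 0.209, -0.001]
wrist_force: [-0.1, -0.2, -1.0]
gripper_width: 0.229
```

Run:
```python
from h import *
rel([514.6,18.8,285],24)
for c in("side","top","wrist"):
    p,d,i=cam(c); np.savez(f"{c}2.npz",p=p,d=d,**i)
    u,v=proj(i,[514.6,18.8,125]).astype(int); print(c,u,v)
    if c!="wrist":
        cv2.imwrite(f"pics/{c}3.png",cv2.resize(p[v-60:v+60,u-70:u+70,::-1],None,fx=5,fy=5,interpolation=cv2.INTER_CUBIC))
    else: cv2.imwrite("pics/w3.png",p[:,:,::-1])
rel([514.6,18.8,285],24)
```

```text
t 9.5 tcp [514.4  20.  287.5] yawx 24.15 tilt z [-0.0015  0.0017 -1.    ] F [-0.1 -0.2 -1. ] w 0.229
shift [-0.3  1.1  2.5]
rot [-0.12  0.04  0.15]
side 282 189
top 276 208
wrist 277 196
t 9.65 tcp [515.   20.2 288.5] yawx 24.16 tilt z [ 5.0e-04  1.7e-03 -1.0e+00] F [-0.2 -0.8 -0.5] w 0.23
shift [-0.9  1.1  3.5]
rot [-0.08 -0.06  0.16]
```

View pics/side3.png

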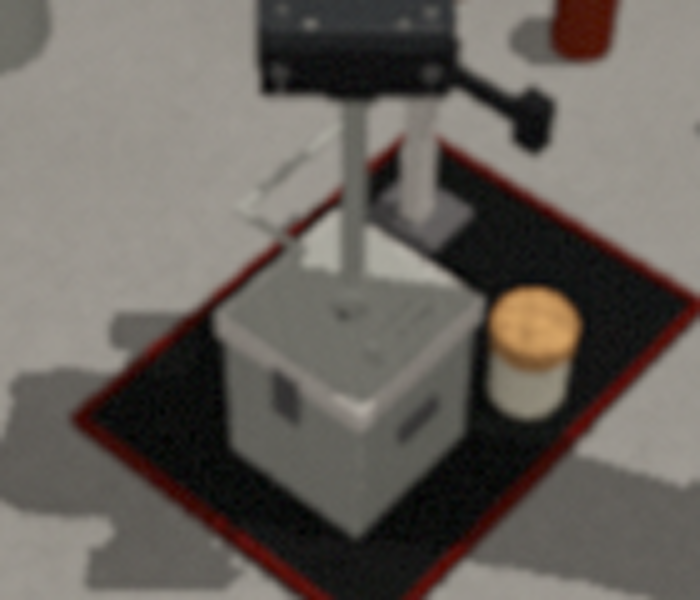

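View pics/w3.png

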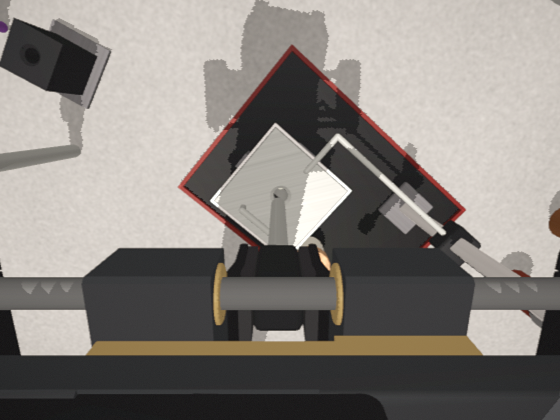

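View pics/top3.png

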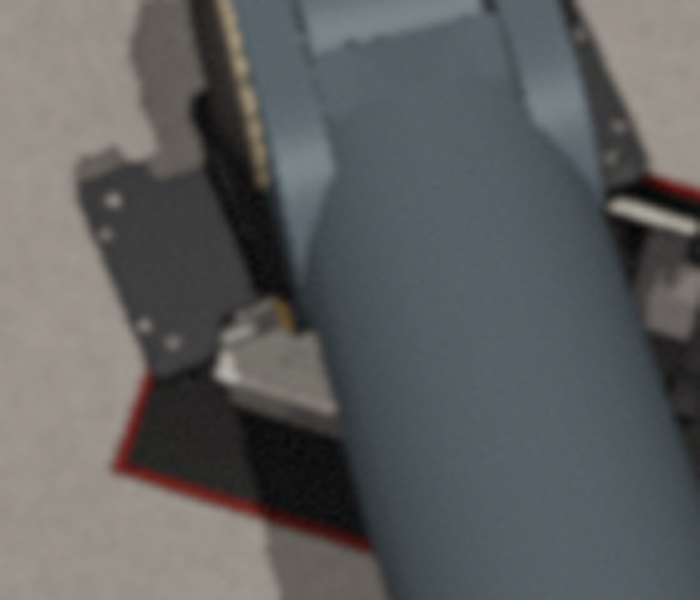

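The rod hangs straight. Its foot is near the hole: wrist (281,192), side crop (352,278), with the hole at (345,310). I need a fine check.

Run:
```python
from h import *
f=np.load("wrist2.npz");p=f["p"]
cv2.imwrite("pics/w3c.png",cv2.resize(p[165:235,240:320,::-1],None,fx=9,fy=8,interpolation=cv2.INTER_CUBIC))
g=np.load("side2.npz");q=g["p"]
cv2.imwrite("pics/s3c.png",cv2.resize(q[150:210,250:320,::-1],None,fx=10,fy=10,interpolation=cv2.INTER_CUBIC))
for n,k in(("w",f),("s",g)):
  for X in([514.6,18.8,125],[514.6,18.8,150.5],[515,20.2,150.5],[515,20.2,170],[515,20.2,190],[522.6,18.8,125],[514.6,26.8,125]): print(n,X,proj(k,X).round(1))
# lid from wrist depth
W=wmap(f,f["d"]);m=(abs(W[...,2]-125)<5)&(abs(W[...,0]-515)<75)&(abs(W[...,1]-19)<75)
print(cv2.minAreaRect(W[m][:,:2].astype(np.float32)),W[m].mean(0))
```

```text
w [514.6, 18.8, 125] [277.3 196.5]
w [514.6, 18.8, 150.5] [277.2 202.8]
w [515, 20.2, 150.5] [276.  201.7]
w [515, 20.2, 170] [275.8 207.2]
w [515, 20.2, 190] [275.6 213.5]
w [522.6, 18.8, 125] [280.7 189. ]
w [514.6, 26.8, 125] [269.7 193.2]
s [514.6, 18.8, 125] [282.1 189.9]
s [514.6, 18.8, 150.5] [282.2 183.4]
s [515, 20.2, 150.5] [281.8 183.7]
s [515, 20.2, 170] [281.9 178.6]
s [515, 20.2, 190] [282.  173.1]
s [522.6, 18.8, 125] [279.2 188.9]
s [514.6, 26.8, 125] [280.8 192.2]
((516.289306640625, 16.872562408447266), (96.25547790527344, 96.42005920410156), 73.30182647705078) [522.80925289  18.98943553 125.47273587]
```

View pics/w3c.png

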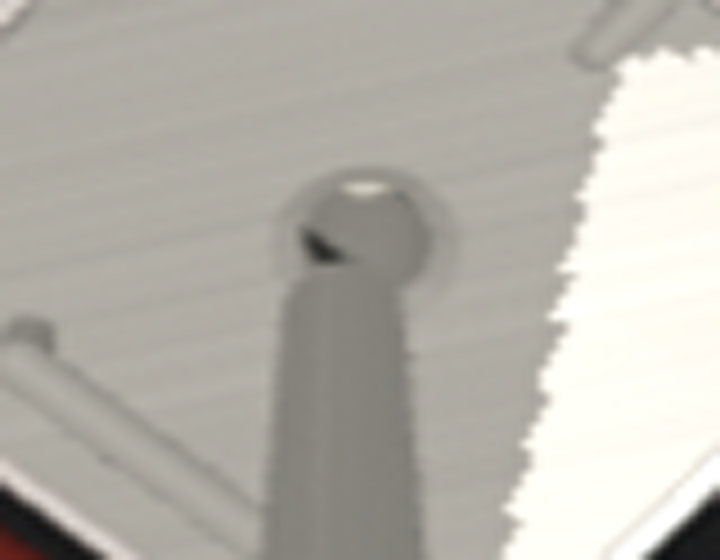

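View pics/s3c.png

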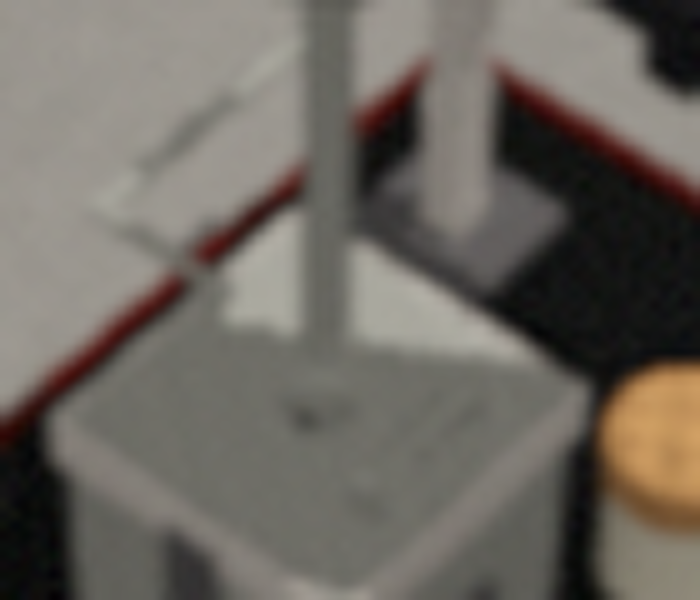

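Run:
```python
from h import *
g=np.load("side2.npz"); a=cv2.cvtColor(g["p"],cv2.COLOR_RGB2GRAY); g0=np.load("side.npz"); b=cv2.cvtColor(g0["p"],cv2.COLOR_RGB2GRAY)
print("rod rows side2, u276..290"); 
for v in range(158,186,3): print(v,a[v,274:293])
print("hole side0")
for v in range(184,199): print(v,b[v,272:293])
print("hole side2")
for v in range(184,199): print(v,a[v,272:293])
print(g["d"][160:186:4,276:290].round())
```

```text
rod rows side2, u276..290
158 [157 155 148 149 150 143 124 103 102 101 102 127 147 145 129 103  65  56
  93]
161 [146 149 151 152 151 144 122 105 102 101  95  86  70  47  26  24  18  46
  95]
164 [151 151 150 151 151 144 124 104 102 102  90  65  32  18  17  18  19  53
  93]
167 [152 151 149 135 110  81  81  97 103 100  87  61  29  25  46  68  87  99
 114]
170 [112  81  49  39  60  80  93  99 104 100  87  69  55  57  60  61  64  81
 106]
173 [ 54 102 139 164 169 153 122 103 102 101  95  87  79  65  58  59  68  78
  80]
176 [166 171 170 167 165 151 121 103 101 103 118 147 164 162 148 127 103  77
  62]
179 [165 167 167 169 166 153 122 104 102 104 117 147 163 167 167 167 168 172
 172]
182 [139 139 141 152 159 149 121 103 101 102 119 145 163 166 167 167 166 167
 167]
185 [109 109 110 108 111 108 107 103 106 106 110 113 113 114 113 116 124 127
 127]
hole side0
184 [162 162 163 163 162 163 163 163 162 163 163 163 164 163 162 163 162 162
 162 161 161]
185 [162 163 163 163 163 163 163 164 162 162 163 163 165 164 163 163 161 161
 162 162 161]
186 [162 163 163 163 163 164 163 163 162 163 162 16
[... 2431 characters left out ...]
09 110 109 108 109 110 110 110 109 111 108 110 114 112 109 111
 109 109 109]
[[1231. 1233. 1229. 1230. 1234.  901.  903.  900.  900.  905. 1230. 1217.
  1216. 1216.]
 [1224. 1219. 1226. 1222. 1225.  914.  911.  910.  915.  914. 1210. 1209.
  1212. 1211.]
 [1209. 1190. 1191. 1190. 1200.  925.  921.  921.  922.  930. 1197. 1204.
  1188. 1192.]
 [1192. 1187. 1036. 1031. 1030.  935.  933.  932.  932.  938. 1179. 1176.
  1180. 1177.]
 [1021. 1020. 1027. 1022. 1025.  950.  946.  942.  946.  951. 1022. 1025.
  1023. 1023.]
 [1016. 1016. 1013. 1018. 1014.  955.  957.  956.  958. 1019. 1017. 1017.
  1014. 1020.]
 [1006. 1006. 1007. 1005. 1006.  970.  965.  967.  970. 1010. 1011. 1008.
  1008. 1007.]]
```

Request:
send_rows:
  fingers: [255, 255, 255, 255]
  xyz:
    - [1.0, 2.3, 5]
    - [0, 0, 5]
    - [0, 0, 2]
    - [0, 0, 0]
  rotation:
    - [-0.1, 0, 0]
    - [0, 0, 0]
    - [0, 0, 0]
    - [0, 0, 0]

```text
t: 10.05
tool_pos: [517.5, 18.7, 276.2]
orientation: [0.0, 0.978, 0.209, 0.001]
wrist_force: [-0.5, -0.2, -1.0]
gripper_width: 0.231
```

Run:
```python
from h import *
rel([516.9,18.5,273],24)
p,d,i=cam("wrist")
cv2.imwrite("pics/w4c.png",cv2.resize(p[165:235,240:320,::-1],None,fx=9,fy=8,interpolation=cv2.INTER_CUBIC))
rel([516.9,18.5,273],24)
```

```text
t 10.05 tcp [517.5  18.7 276.2] yawx 24.18 tilt z [ 2.7e-03  1.0e-04 -1.0e+00] F [-0.5 -0.2 -1. ] w 0.231
shift [-0.6 -0.1  3.2]
rot [ 0.06 -0.14  0.18]
t 10.1 tcp [517.5  18.7 276.3] yawx 24.18 tilt z [ 2.8e-03  1.0e-04 -1.0e+00] F [-0.8  0.1 -1.9] w 0.224
shift [-0.7 -0.1  3.3]
rot [ 0.06 -0.15  0.18]
```

View pics/w4c.png

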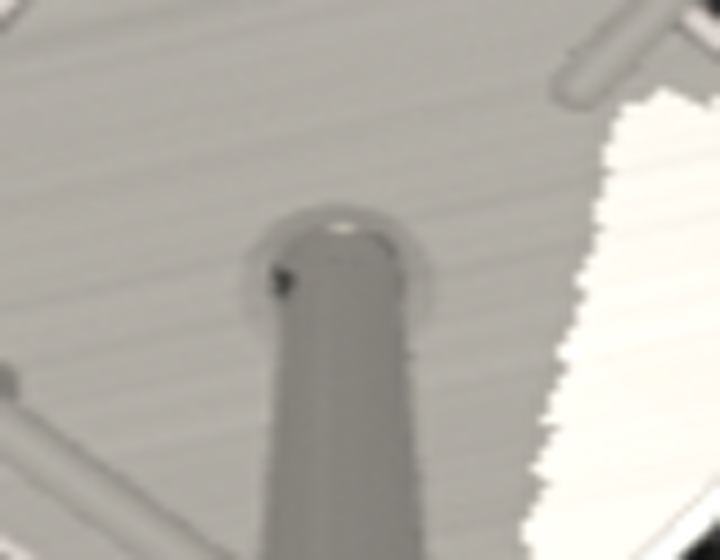

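Run:
```python
from h import *
p,d,i=cam("wrist")
a=cv2.cvtColor(p,cv2.COLOR_RGB2GRAY)[182:222,255:303].astype(float)
a=np.clip((a-70)*255/120,0,255).astype(np.uint8)
cv2.imwrite("pics/w5c.png",cv2.resize(a,None,fx=14,fy=14,interpolation=cv2.INTER_CUBIC))
print(d[188:212:2,270:286].round())
```

```text
[[318. 318. 319. 318. 320. 319. 319. 320. 319. 318. 319. 319. 319. 319.
  318. 320.]
 [319. 319. 318. 319. 318. 320. 319. 320. 320. 320. 321. 320. 319. 319.
  320. 320.]
 [319. 319. 321. 321. 321. 322. 323. 322. 322. 323. 321. 320. 320. 320.
  321. 320.]
 [320. 322. 323. 378. 382. 384. 386. 385. 384. 382. 381. 377. 323. 322.
  323. 320.]
 [324. 360. 366. 369. 374. 375. 375. 375. 374. 374. 372. 369. 364. 359.
  323. 322.]
 [337. 353. 357. 361. 302. 300. 300. 298. 298. 300. 301. 360. 356. 349.
  340. 324.]
 [335. 337. 300. 296. 295. 291. 291. 290. 292. 292. 293. 294. 299. 342.
  335. 325.]
 [331. 300. 293. 290. 286. 285. 285. 285. 285. 285. 285. 288. 290. 294.
  327. 325.]
 [326. 291. 286. 283. 281. 280. 278. 277. 279. 278. 279. 280. 284. 287.
  295. 326.]
 [326. 283. 280. 276. 273. 274. 272. 272. 271. 273. 273. 275. 278. 280.
  287. 325.]
 [323. 275. 272. 269. 268. 266. 265. 265. 267. 267. 267. 269. 270. 274.
  280. 324.]
 [279. 269. 265. 264. 261. 260. 259. 259. 259. 261. 261. 262. 264. 267.
  271. 323.]]
```

View pics/w5c.png

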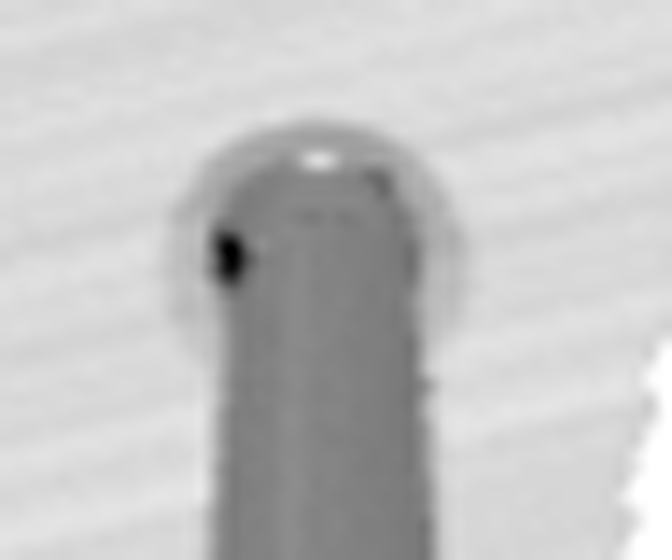

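Depth shows the rod centred within 0.5 mm sideways and about 1 mm too far in tool +x. I'll correct that and lower to the lid.

Request:
send_rows:
  fingers: [255, 255, 255, 255, 255, 255]
  xyz:
    - [-1.0, 0, 2]
    - [0, 0, 3]
    - [0, 0, 3]
    - [0, 0, 3]
    - [0, 0, 2]
    - [0, 0, 0]
  rotation:
    - [0, -0.1, 0]
    - [0, 0, 0]
    - [0, 0, 0]
    - [0, 0, 0]
    - [0, 0, 0]
    - [0, 0, 0]

```text
t: 10.75
tool_pos: [516.7, 18.3, 262.5]
orientation: [0.001, 0.978, 0.209, 0.001]
wrist_force: [-0.2, 0.4, -0.8]
gripper_width: 0.231
```

Run:
```python
from h import *
rel([516.6,18.3,258],24)
```

```text
t 10.75 tcp [516.7  18.3 262.5] yawx 24.18 tilt z [ 1.9e-03 -8.0e-04 -1.0e+00] F [-0.2  0.4 -0.8] w 0.231
shift [-0.1 -0.1  4.5]
rot [ 0.09 -0.08  0.18]
```

Request:
send_rows:
  fingers: [255, 255, 255, 255]
  xyz:
    - [0, 0, 2]
    - [0, 0, 2]
    - [0, 0, 2]
    - [0, 0, 0]
  rotation:
    - [0.1, -0.1, 0]
    - [0, 0, 0]
    - [0, 0, 0]
    - [0, 0, 0]

```text
t: 11.15
tool_pos: [516.9, 18.3, 256.1]
orientation: [-0.0, 0.978, 0.209, -0.0]
wrist_force: [0.8, 0.7, -1.1]
gripper_width: 0.23
```

Request:
send_rows:
  fingers: [255, 255, 255, 255]
  xyz:
    - [0, 0, 2]
    - [0, 0, 2]
    - [0, 0, 2]
    - [0, 0, 0]
  rotation:
    - [0, 0, 0]
    - [0, 0, 0]
    - [0, 0, 0]
    - [0, 0, 0]

```text
t: 11.55
tool_pos: [516.9, 18.3, 249.6]
orientation: [-0.0, 0.978, 0.209, -0.0]
wrist_force: [0.1, -0.1, -1.3]
gripper_width: 0.23
```

Cleanly in the hole with no side force. Next is the lip.

Request:
send_rows:
  fingers: [255, 255, 255]
  xyz:
    - [0, 0, 2]
    - [0, 0, 2]
    - [0, 0, 2]
  rotation:
    - [0, 0, 0]
    - [0, 0, 0]
    - [0, 0, 0]

```text
t: 11.85
tool_pos: [516.7, 18.6, 243.8]
orientation: [-0.0, 0.978, 0.209, -0.0]
wrist_force: [-1.1, -0.3, 5.0]
gripper_width: 0.233
```

Request:
send_rows:
  fingers: [255, 255, 255]
  xyz:
    - [0, 0, 2]
    - [0, 0, 2]
    - [0, 0, 2]
  rotation:
    - [0, 0, 0]
    - [0, 0, 0]
    - [0, 0, 0]

```text
t: 12.15
tool_pos: [517.1, 18.8, 238.8]
orientation: [0.0, 0.978, 0.209, 0.0]
wrist_force: [-0.1, 0.3, 3.3]
gripper_width: 0.228
```

Request:
send_rows:
  fingers: [255, 255, 255]
  xyz:
    - [0, 0, 2]
    - [0, 0, 2]
    - [0, 0, 2]
  rotation:
    - [0, 0, 0]
    - [0, 0, 0]
    - [0, 0, 0]

```text
t: 12.45
tool_pos: [517.1, 19.1, 232.5]
orientation: [0.0, 0.978, 0.209, 0.0]
wrist_force: [-3.3, 0.6, 3.7]
gripper_width: 0.232
```

Request:
send_rows:
  fingers: [255, 255, 255]
  xyz:
    - [0, 0, 2]
    - [0, 0, 2]
    - [0, 0, 2]
  rotation:
    - [0, 0, 0]
    - [0, 0, 0]
    - [0, 0, 0]

```text
t: 12.75
tool_pos: [517.1, 19.2, 225.9]
orientation: [-0.0, 0.978, 0.209, 0.0]
wrist_force: [-1.1, 0.1, 3.9]
gripper_width: 0.228
```

Lip drag shows as a steady net +3.5 to 4 N (about 5.3 N drag less 1.4 N rod weight). I'll go on to just above the plate's highest possible place, TCP ≈ 208.

Request:
send_rows:
  fingers: [255, 255, 255, 255, 255]
  xyz:
    - [0, 0, 2]
    - [0, 0, 2]
    - [0, 0, 2]
    - [0, 0, 2]
    - [0, 0, 2]
  rotation:
    - [0, 0, 0]
    - [0, 0, 0]
    - [0, 0, 0]
    - [0, 0, 0]
    - [0, 0, 0]

```text
t: 13.25
tool_pos: [517.1, 19.2, 215.0]
orientation: [-0.0, 0.978, 0.209, 0.0]
wrist_force: [-1.8, 0.2, 2.8]
gripper_width: 0.225
```

Run:
```python
from h import *
rel([516.7,18.3,208],24)
```

```text
t 13.25 tcp [517.1  19.2 215. ] yawx 24.18 tilt z [ 6.e-04  4.e-04 -1.e+00] F [-1.8  0.2  2.8] w 0.225
shift [-0.8  0.7  7. ]
rot [-0.01 -0.04  0.18]
```

Request:
send_rows:
  fingers: [255, 255, 255]
  xyz:
    - [-0.3, 0.3, 1.5]
    - [0, 0, 1.5]
    - [0, 0, 1]
  rotation:
    - [0, 0, 0]
    - [0, 0, 0]
    - [0, 0, 0]

```text
t: 13.55
tool_pos: [517.0, 19.1, 210.4]
orientation: [-0.0, 0.978, 0.21, 0.0]
wrist_force: [-1.3, 0.1, 3.4]
gripper_width: 0.225
```

Request:
send_rows:
  fingers: [255, 255]
  xyz:
    - [0, 0, 1]
    - [0, 0, 1]
  rotation:
    - [0, 0, 0]
    - [0, 0, 0]

```text
t: 13.75
tool_pos: [517.0, 19.1, 208.2]
orientation: [-0.0, 0.978, 0.21, 0.0]
wrist_force: [-2.0, 0.8, 3.5]
gripper_width: 0.228
```

Request:
send_rows:
  fingers: [255, 255]
  xyz:
    - [0, 0, 1]
    - [0, 0, 1]
  rotation:
    - [0, 0, 0]
    - [0, 0, 0]

```text
t: 13.95
tool_pos: [517.0, 19.1, 206.0]
orientation: [-0.0, 0.978, 0.21, 0.0]
wrist_force: [-1.6, 0.2, 2.4]
gripper_width: 0.23
```

Request:
send_rows:
  fingers: [255, 255]
  xyz:
    - [0, 0, 1]
    - [0, 0, 1]
  rotation:
    - [0, 0, 0]
    - [0, 0, 0]

```text
t: 14.15
tool_pos: [517.0, 19.1, 203.8]
orientation: [-0.0, 0.978, 0.21, 0.0]
wrist_force: [-1.8, 0.2, 3.3]
gripper_width: 0.225
```

Request:
send_rows:
  fingers: [255, 255]
  xyz:
    - [0, 0, 1]
    - [0, 0, 1]
  rotation:
    - [0, 0, 0]
    - [0, 0, 0]

```text
t: 14.35
tool_pos: [517.0, 19.1, 201.6]
orientation: [-0.0, 0.978, 0.21, 0.0]
wrist_force: [-1.0, -0.4, 2.7]
gripper_width: 0.228
```

Request:
send_rows:
  fingers: [255, 255]
  xyz:
    - [0, 0, 1]
    - [0, 0, 1]
  rotation:
    - [0, 0, 0]
    - [0, 0, 0]

```text
t: 14.55
tool_pos: [517.0, 19.1, 199.4]
orientation: [-0.0, 0.978, 0.21, 0.0]
wrist_force: [-1.7, -0.5, 2.9]
gripper_width: 0.229
```

Request:
send_rows:
  fingers: [255, 255]
  xyz:
    - [0, 0, 1]
    - [0, 0, 1]
  rotation:
    - [0, 0, 0]
    - [0, 0, 0]

```text
t: 14.75
tool_pos: [517.0, 19.1, 197.3]
orientation: [-0.0, 0.978, 0.21, 0.001]
wrist_force: [-1.2, 0.6, 2.8]
gripper_width: 0.227
```

Request:
send_rows:
  fingers: [255, 255]
  xyz:
    - [0, 0, 1]
    - [0, 0, 1]
  rotation:
    - [0, 0, 0]
    - [0, 0, 0]

```text
t: 14.95
tool_pos: [517.0, 19.1, 195.1]
orientation: [-0.0, 0.978, 0.21, 0.0]
wrist_force: [-0.8, 0.4, 3.6]
gripper_width: 0.228
```

Request:
send_rows:
  fingers: [255, 255]
  xyz:
    - [0, 0, 1]
    - [0, 0, 1]
  rotation:
    - [0, 0, 0]
    - [0, 0, 0]

```text
t: 15.15
tool_pos: [517.2, 19.2, 193.5]
orientation: [-0.0, 0.978, 0.21, 0.001]
wrist_force: [-3.8, -0.4, 12.0]
gripper_width: 0.225
```

Force jumped from about 3 to 12 N at TCP z 193.5, where the foot is about 69.5 mm below the lid, in the plate's range. Hold and confirm.

Request:
send_rows:
  fingers: [255]
  xyz:
    - [0, 0, 0]
  rotation:
    - [0, 0, 0]

```text
t: 15.25
tool_pos: [517.1, 19.2, 193.6]
orientation: [-0.0, 0.978, 0.21, 0.0]
wrist_force: [-1.8, 1.4, 2.1]
gripper_width: 0.227
```

Request:
send_rows:
  fingers: [255]
  xyz:
    - [0, 0, 0]
  rotation:
    - [0, 0, 0]

```text
t: 15.35
tool_pos: [517.0, 19.2, 193.6]
orientation: [-0.0, 0.978, 0.21, 0.0]
wrist_force: [-0.9, -0.4, 3.3]
gripper_width: 0.229
```

Request:
send_rows:
  fingers: [255]
  xyz:
    - [0, 0, 0.5]
  rotation:
    - [0, 0, 0]

```text
t: 15.45
tool_pos: [517.2, 19.2, 193.6]
orientation: [-0.0, 0.978, 0.209, 0.0]
wrist_force: [-2.4, 0.8, 8.4]
gripper_width: 0.229
```

Confirmed: a 0.5 mm press moved nothing and the force rose to 8.4 N. The rod rests on the plate, so I'm letting go.

Request:
send_rows:
  fingers: [200, 170, 120, 80, 80]
  xyz:
    - [0, 0, 0]
    - [0, 0, 0]
    - [0, 0, 0]
    - [0, 0, 0]
    - [0, 0, 0]
  rotation:
    - [0, 0, 0]
    - [0, 0, 0]
    - [0, 0, 0]
    - [0, 0, 0]
    - [0, 0, 0]

```text
t: 15.95
tool_pos: [517.7, 18.4, 192.4]
orientation: [0.0, 0.978, 0.209, 0.001]
wrist_force: [0.1, -0.2, 0.1]
gripper_width: 0.512
```

Request:
send_rows:
  fingers: [80, 80, 80, 80, 80, 80]
  xyz:
    - [0, 0, -10]
    - [0, 0, -15]
    - [0, 0, -20]
    - [0, 0, -20]
    - [0, 0, -20]
    - [0, 0, -10]
  rotation:
    - [0, 0, 0]
    - [0, 0, 0]
    - [0, 0, 0]
    - [0, 0, 0]
    - [0, 0, 0]
    - [0, 0, 0]

```text
t: 16.55
tool_pos: [517.0, 18.3, 292.0]
orientation: [-0.0, 0.978, 0.21, 0.0]
wrist_force: [0.2, -0.8, -0.2]
gripper_width: 0.685
```

Run:
```python
from h import *
f=np.load("top.npz"); W=wmap(f,f["d"]); 
H=np.array([514.9,18.6]); a=np.radians(-16.7); X=np.array([np.cos(a),np.sin(a)]);Y=np.array([-X[1],X[0]])
U=(W[...,:2]-H)@np.stack([X,Y],1); z=W[...,2]
print("tab expected",H-150*Y)
for c in("top","side"):
    f=np.load(c+".npz"); W=wmap(f,f["d"]); U=(W[...,:2]-H)@np.stack([X,Y],1); z=W[...,2]
    for n,m in(("tabtop",(abs(U[...,0])<16)&(abs(U[...,1]+150)<16)&(z>90)&(z<175)),("pointer",(abs(U[...,0]-60)<40)&(abs(U[...,1])<5)&(z>118)&(z<160)&(U[...,0]>50))):
        print(c,n,m.sum(),"u",U[m].mean(0).round(1),np.percentile(U[m],[3,97],axis=0).round(1).tolist(),"z",np.percentile(z[m],[5,30,50,70,95]).round(1))
rel(list(H-150*Y)+[280],163.3)
print(get_state()["joint_positions"].round(2))
p,d,i=cam("side"); cv2.imwrite("pics/s5.png",cv2.resize(p[85:255,200:360,::-1],None,fx=3.5,fy=3.5,interpolation=cv2.INTER_CUBIC)); np.savez("side5.npz",p=p,d=d,**i)
p,d,i=cam("wrist"); cv2.imwrite("pics/w5.png",p[:,:,::-1])
```

```text
tab expected [ 471.79592202 -125.07337423]
top tabtop 97 u [  -1.1 -149.1] [[-10.2, -156.7], [14.1, -142.2]] z [132.1 153.7 157.6 159.5 163. ]
top pointer 28 u [64.5 -0.5] [[51.4, -3.4], [75.0, 2.0]] z [139.1 142.  143.1 145.3 147.6]
side tabtop 109 u [  -1.  -146.7] [[-9.2, -157.2], [11.6, -141.5]] z [128.9 141.7 149.9 157.9 161.9]
side pointer 20 u [64.2  0.1] [[51.1, -1.8], [77.4, 2.2]] z [142.2 143.6 144.  144.7 146.6]
t 16.55 tcp [517.   18.3 292. ] yawx 24.21 tilt z [ 3.e-04  6.e-04 -1.e+00] F [ 0.2 -0.8 -0.2] w 0.685
shift [-100.1  112.2   11.9]
rot [ 3.0000e-02 -4.0000e-02 -1.3909e+02]
[ 0.47  0.21 -0.68  1.78  0.14  1.2  -1.4 ]
```

View pics/s5.png

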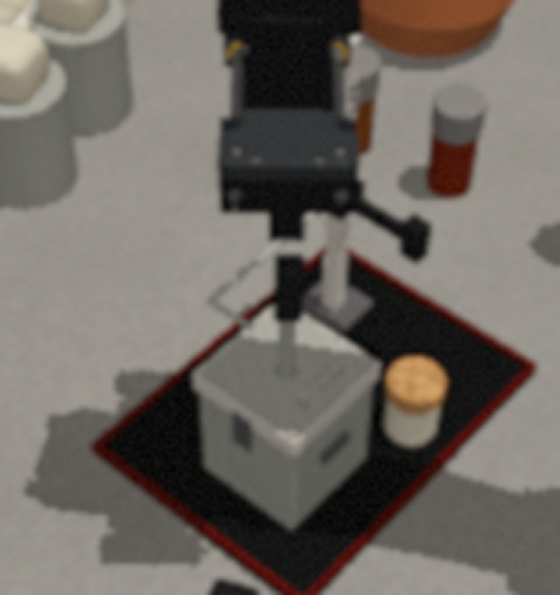

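The rod stands free in the canister. Now I'll turn the gripper so the camera faces away from the post, staying high.

Request:
send_rows:
  fingers: [80, 80, 80, 80, 80, 80, 80, 80]
  xyz:
    - [0, 0, -10]
    - [0, 0, -5]
    - [0, 0, 0]
    - [0, 0, 0]
    - [0, 0, 0]
    - [0, 0, 0]
    - [0, 0, 0]
    - [0, 0, 0]
  rotation:
    - [0, 0, -8]
    - [0, 0, -8]
    - [0, 0, -8]
    - [0, 0, -8]
    - [0, 0, -8]
    - [0, 0, -8]
    - [0, 0, -8]
    - [0, 0, -8]

```text
t: 17.45
tool_pos: [512.6, 17.2, 298.9]
orientation: [-0.005, 0.702, 0.712, -0.005]
wrist_force: [0.2, 0.2, -0.3]
gripper_width: 0.689
```

Request:
send_rows:
  fingers: [80, 80, 80, 80, 80, 80, 80, 80]
  xyz:
    - [0, 0, 0]
    - [0, 0, 0]
    - [0, 0, 0]
    - [0, 0, 0]
    - [0, 0, 0]
    - [0, 0, 0]
    - [0, 0, 0]
    - [0, 0, 0]
  rotation:
    - [0, 0, -8]
    - [0, 0, -8]
    - [0, 0, -8]
    - [0, 0, -8]
    - [0, 0, -8]
    - [0, 0, -8]
    - [0, 0, -8]
    - [0, 0, -8]

```text
t: 18.25
tool_pos: [507.3, 15.7, 289.5]
orientation: [-0.014, 0.194, 0.981, -0.002]
wrist_force: [0.2, -0.6, 0.0]
gripper_width: 0.68
```

Run:
```python
from h import *
rel([471.8,-125.1,290],163.3)
print(get_state()["joint_positions"].round(2))
```

```text
t 18.25 tcp [507.3  15.7 289.5] yawx 157.67 tilt z [-2.880e-02  7.000e-04 -9.996e-01] F [ 0.2 -0.6  0. ] w 0.68
shift [ -20.6 -143.8    0.4]
rot [-0.52 -1.57 -5.62]
[ 0.78  0.32 -1.09  1.77  0.29  1.26  0.79]
```

Request:
send_rows:
  fingers: [80, 80, 80, 80, 80, 80, 80, 80]
  xyz:
    - [-2, -12, -5]
    - [-3, -20, -5]
    - [-3, -20, 0]
    - [-3, -20, 0]
    - [-3, -20, 0]
    - [-3, -20, 0]
    - [-2, -15, 0]
    - [0, 0, 0]
  rotation:
    - [-0.3, -1.4, -3]
    - [0, 0, -2]
    - [0, 0, 0]
    - [0, 0, 0]
    - [0, 0, 0]
    - [0, 0, 0]
    - [0, 0, 0]
    - [0, 0, 0]

```text
t: 19.05
tool_pos: [481.1, -115.7, 291.1]
orientation: [-0.009, 0.146, 0.989, -0.0]
wrist_force: [-0.0, -0.2, 0.9]
gripper_width: 0.684
```

Run:
```python
from h import *
rel([471.8,-125.1,290],163.3)
```

```text
t 19.05 tcp [ 481.1 -115.7  291.1] yawx 163.26 tilt z [-0.0176  0.0021 -0.9998] F [-0.  -0.2  0.9] w 0.684
shift [  6.2 -11.6   1.2]
rot [-0.18 -1.   -0.03]
```

Request:
send_rows:
  fingers: [80, 80, 80, 80]
  xyz:
    - [3, -6, 0]
    - [2, -4, 0]
    - [0, 0, 0]
    - [0, 0, 0]
  rotation:
    - [-0.2, -0.9, 0]
    - [0, 0, 0]
    - [0, 0, 0]
    - [0, 0, 0]

```text
t: 19.45
tool_pos: [472.4, -121.3, 289.2]
orientation: [-0.002, 0.144, 0.99, 0.002]
wrist_force: [0.7, -0.2, -0.3]
gripper_width: 0.688
```

Run:
```python
from h import *
rel([471.8,-125.1,290],163.3)
H=np.array([514.9,18.6]); a=np.radians(-16.7); X=np.array([np.cos(a),np.sin(a)]);Y=np.array([-X[1],X[0]])
for c in("side","top","wrist"):
    p,d,i=cam(c); np.savez(c+"6.npz",p=p,d=d,**i); cv2.imwrite(f"pics/{c}6.png",p[:,:,::-1])
    W=wmap(i,d); U=(W[...,:2]-H)@np.stack([X,Y],1); z=W[...,2]
    def st(n,m):
        if m.sum(): print(c,n,m.sum(),"u",U[m].mean(0).round(1),np.percentile(U[m],[3,97],axis=0).round(1).tolist(),"z",np.percentile(z[m],[5,30,50,70,95]).round(1))
    st("rod",(np.hypot(U[...,0],U[...,1])<18)&(z>170)&(z<260))
    st("rodtop",(np.hypot(U[...,0],U[...,1])<18)&(z>225)&(z<250))
    st("tabtop",(abs(U[...,0])<14)&(abs(U[...,1]+150)<14)&(z>152)&(z<175))
rel([471.8,-125.1,290],163.3)
```

```text
t 19.45 tcp [ 472.4 -121.3  289.2] yawx 163.41 tilt z [-0.0041  0.0042 -1.    ] F [ 0.7 -0.2 -0.3] w 0.688
shift [-0.5 -3.8 -0.8]
rot [ 0.16 -0.3   0.11]
side rod 173 u [-4.4  5. ] [[-12.5, -5.2], [6.2, 12.5]] z [177.4 203.7 218.8 233.2 236.5]
side rodtop 72 u [-2.3  2.8] [[-12.6, -8.5], [9.0, 11.7]] z [226.8 233.6 235.1 235.9 237.5]
side tabtop 48 u [  -0.7 -148.3] [[-9.0, -157.5], [9.1, -142.3]] z [152.8 158.6 159.5 160.6 163. ]
top rod 128 u [-4.1  0. ] [[-13.7, -10.3], [7.2, 10.5]] z [192.9 230.8 233.2 234.3 236.7]
top rodtop 97 u [-2.5  0.3] [[-12.6, -9.6], [7.8, 10.5]] z [230.  233.  233.7 235.  237.2]
top tabtop 45 u [  -4.  -149.7] [[-9.8, -157.1], [2.0, -142.7]] z [155.1 157.2 159.2 159.7 161.5]
wrist rod 2161 u [-1.4 -6. ] [[-11.1, -13.7], [11.0, 5.5]] z [190.5 212.6 227.1 235.2 236.7]
wrist rodtop 1148 u [-0.5 -4.1] [[-10.7, -13.5], [10.7, 7.1]] z [226.8 234.2 235.5 236.1 237. ]
wrist tabtop 426 u [   0.9 -152. ] [[-7.7, -159.7], [10.6, -144.2]] z [157.1 160.1 160.7 161.2 162.1]
t 19.6 tcp [ 472.6 -121.5  289.3] yawx 163.42 tilt z [-0.0037  0.0041 -1.    ] F [0.4 0.8 0.9] w 0.686
shift [-0.2 -3.7 -0.7]
rot [ 0.16 -0.27  0.12]
```

View pics/side6.png

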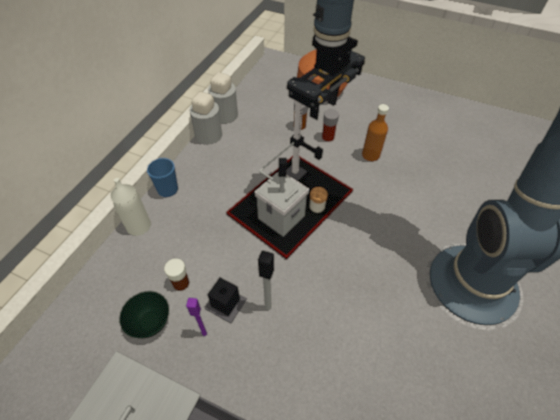

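View pics/wrist6.png

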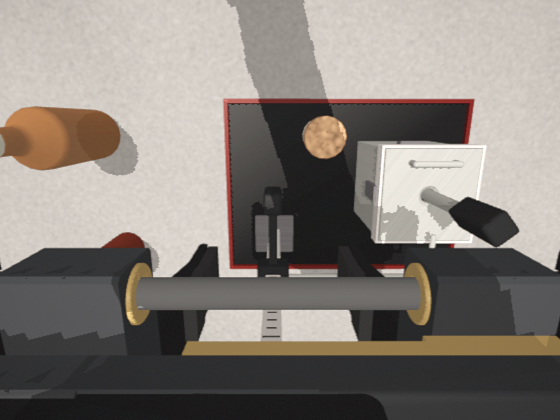

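View pics/top6.png

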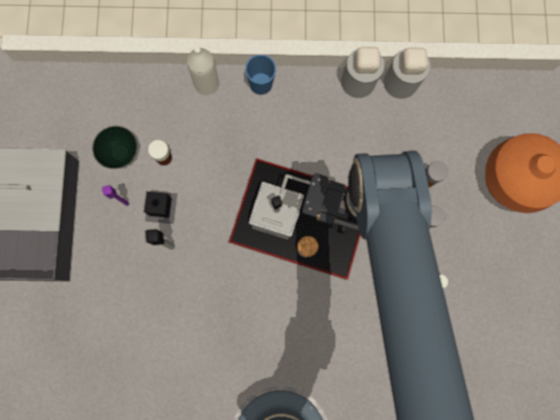

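All cameras agree:
- **Rod top:** z ≈ 235.5, and 235.7 from the arm's own contact height.
- **Tab top:** z ≈ 160.3, so the pointer is at about 142.

Wrist view: tab under the gripper at (273,200), pot at (325,137), rod at (485,220), all clear. Going down on the tab.

Request:
send_rows:
  fingers: [80, 80, 80, 80, 80, 80, 80, 80]
  xyz:
    - [0, -3.5, 5]
    - [0, 0, 15]
    - [0, 0, 20]
    - [0, 0, 20]
    - [0, 0, 20]
    - [0, 0, 15]
    - [0, 0, 5]
    - [0, 0, 0]
  rotation:
    - [0.1, -0.3, 0.1]
    - [0, 0, 0]
    - [0, 0, 0]
    - [0, 0, 0]
    - [0, 0, 0]
    - [0, 0, 0]
    - [0, 0, 0]
    - [0, 0, 0]

```text
t: 20.4
tool_pos: [470.1, -123.9, 179.7]
orientation: [-0.001, 0.144, 0.99, 0.001]
wrist_force: [-0.4, -0.8, 0.3]
gripper_width: 0.686
```

Run:
```python
from h import *
rel([471.8,-125.1,128],163.3)
p,d,i=cam("wrist"); cv2.imwrite(f"pics/w7.png",p[:,:,::-1])
```

```text
t 20.4 tcp [ 470.1 -123.9  179.7] yawx 163.39 tilt z [-0.0022  0.0028 -1.    ] F [-0.4 -0.8  0.3] w 0.686
shift [-2.1 -0.7 51.7]
rot [ 0.12 -0.17  0.09]
```

View pics/w7.png

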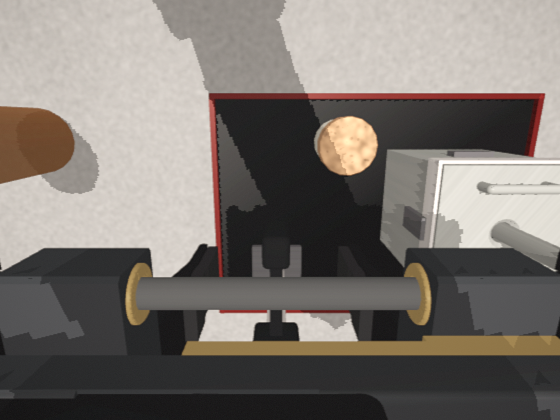

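The tab at (276,252) is centred between the fingers.

Request:
send_rows:
  fingers: [80, 80, 80, 80, 80, 80]
  xyz:
    - [-2, -0.5, 8]
    - [0, 0, 12]
    - [0, 0, 12]
    - [0, 0, 10]
    - [0, 0, 4]
    - [0, 0, 0]
  rotation:
    - [0.1, -0.1, 0.1]
    - [0, 0, 0]
    - [0, 0, 0]
    - [0, 0, 0]
    - [0, 0, 0]
    - [0, 0, 0]

```text
t: 21.05
tool_pos: [473.3, -125.5, 131.2]
orientation: [0.001, 0.146, 0.989, -0.0]
wrist_force: [-0.6, 0.2, -0.0]
gripper_width: 0.686
```

Run:
```python
from h import *
rel([471.8,-125.1,128],163.3)
```

```text
t 21.05 tcp [ 473.3 -125.5  131.2] yawx 163.23 tilt z [ 2.2e-03 -9.0e-04 -1.0e+00] F [-0.6  0.2 -0. ] w 0.686
shift [ 1.6 -0.1  3.2]
rot [-0.01  0.13 -0.07]
```

Close gently in stages and look at the force.

Request:
send_rows:
  fingers: [110, 140, 170, 190, 255, 255]
  xyz:
    - [0.5, 0, 1]
    - [0, 0, 0]
    - [0, 0, 0]
    - [0, 0, 0]
    - [0, 0, 0]
    - [0, 0, 0]
  rotation:
    - [0, 0.1, 0]
    - [0, 0, 0]
    - [0, 0, 0]
    - [0, 0, 0]
    - [0, 0, 0]
    - [0, 0, 0]

```text
t: 21.65
tool_pos: [473.8, -125.4, 131.3]
orientation: [0.001, 0.146, 0.989, -0.0]
wrist_force: [0.3, 0.4, 0.2]
gripper_width: 0.228
```

Request:
send_rows:
  fingers: [255, 255, 255]
  xyz:
    - [0, 0, 0]
    - [0, 0, 0]
    - [0, 0, 0]
  rotation:
    - [0, 0, 0]
    - [0, 0, 0]
    - [0, 0, 0]

```text
t: 21.95
tool_pos: [473.6, -126.3, 131.3]
orientation: [0.001, 0.146, 0.989, -0.001]
wrist_force: [-1.0, -0.2, -0.8]
gripper_width: 0.183
```

Run:
```python
from h import *
rel([471.8,-125.1,128],163.3)
H=np.array([514.9,18.6]); a=np.radians(-16.7); X=np.array([np.cos(a),np.sin(a)]);Y=np.array([-X[1],X[0]])
for c in("side",):
    p,d,i=cam(c); np.savez("side7.npz",p=p,d=d,**i)
    cv2.imwrite("pics/s7.png",cv2.resize(p[70:240,220:380,::-1],None,fx=3.5,fy=3.5,interpolation=cv2.INTER_CUBIC))
```

```text
t 21.95 tcp [ 473.6 -126.3  131.3] yawx 163.22 tilt z [ 0.0024 -0.0024 -1.    ] F [-1.  -0.2 -0.8] w 0.183
shift [2.  0.6 3.3]
rot [-0.09  0.17 -0.08]
```

View pics/s7.png

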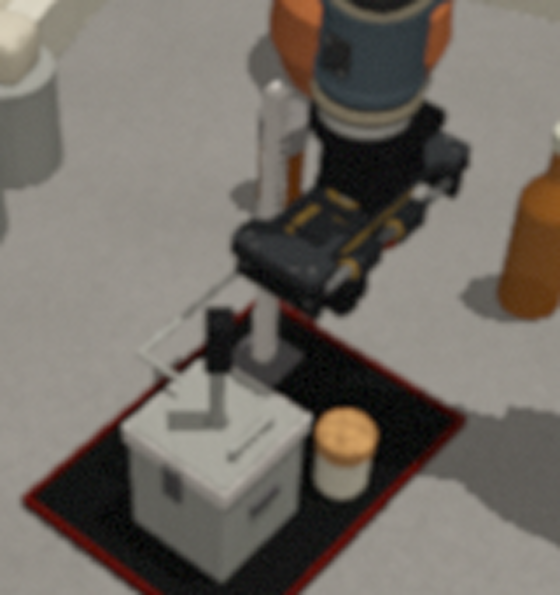

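Tab gripped (15.9 mm). Now slide it up: first about 85 of the 93 mm.

Request:
send_rows:
  fingers: [255, 255, 255, 255, 255, 255, 255, 255]
  xyz:
    - [0, 0, -5]
    - [0, 0, -10]
    - [0, 0, -10]
    - [0, 0, -10]
    - [0, 0, -10]
    - [0, 0, -10]
    - [0, 0, -10]
    - [0, 0, -5]
  rotation:
    - [0, 0, 0]
    - [0, 0, 0]
    - [0, 0, 0]
    - [0, 0, 0]
    - [0, 0, 0]
    - [0, 0, 0]
    - [0, 0, 0]
    - [0, 0, 0]

```text
t: 22.8
tool_pos: [473.5, -126.2, 206.7]
orientation: [0.002, 0.146, 0.989, -0.001]
wrist_force: [1.3, -2.0, -4.7]
gripper_width: 0.181
```

Run:
```python
from h import *
rel([473.6,-126.3,224.6],163.3)
```

```text
t 22.8 tcp [ 473.5 -126.2  206.7] yawx 163.26 tilt z [ 0.004  -0.0023 -1.    ] F [ 1.3 -2.  -4.7] w 0.181
shift [ -0.2  -0.1 -17.9]
rot [-0.06  0.26 -0.04]
```

Request:
send_rows:
  fingers: [255, 255, 255, 255, 255]
  xyz:
    - [0, 0, -5]
    - [0, 0, -5]
    - [0, 0, -4]
    - [0, 0, -2]
    - [0, 0, 0]
  rotation:
    - [0, 0, 0]
    - [0, 0, 0]
    - [0, 0, 0]
    - [0, 0, 0]
    - [0, 0, 0]

```text
t: 23.3
tool_pos: [473.6, -126.2, 224.7]
orientation: [0.002, 0.146, 0.989, -0.001]
wrist_force: [1.1, -1.0, -2.4]
gripper_width: 0.178
```

```bash
cat > lvl.py <<'E'
from h import *
def lvl(tag,cams=("side","top","wrist")):
    rel([473.6,-126.3,224.6],163.3)
    H=np.array([514.9,18.6]); a=np.radians(-16.7); X=np.array([np.cos(a),np.sin(a)]);Y=np.array([-X[1],X[0]])
    for c in cams:
        p,d,i=cam(c); np.savez(f"{c}_{tag}.npz",p=p,d=d,**i); W=wmap(i,d); U=(W[...,:2]-H)@np.stack([X,Y],1); z=W[...,2]
        def st(n,m):
            if m.sum(): print(c,n,m.sum(),"u",np.percentile(U[m],[3,50,97],axis=0).round(1).tolist(),"z",np.percentile(z[m],[5,30,50,70,95]).round(1))
        st("rodtop",(np.hypot(U[...,0],U[...,1])<18)&(z>230)&(z<250))
        st("pointer",(abs(U[...,1])<7)&(U[...,0]>28)&(U[...,0]<80)&(z>130)&(z<260))
        st("wire",(U[...,1]<-20)&(U[...,1]>-125)&(abs(U[...,0]-75)<8)&(z>130)&(z<260))
        st("tab",(abs(U[...,0])<14)&(abs(U[...,1]+150)<12)&(z>205)&(z<275))
        if c=="side":
            cv2.imwrite(f"pics/{c}_{tag}.png",cv2.resize(p[130:200,240:320,::-1],None,fx=9,fy=8,interpolation=cv2.INTER_CUBIC))
        else: cv2.imwrite(f"pics/{c}_{tag}.png",p[:,:,::-1])
E
python3 -c "
from lvl import *
lvl('a')"
```

```text
t 23.3 tcp [ 473.6 -126.2  224.7] yawx 163.24 tilt z [ 0.0047 -0.0026 -1.    ] F [ 1.1 -1.  -2.4] w 0.178
shift [-0.  -0.1  0.1]
rot [-0.07  0.3  -0.06]
side rodtop 64 u [[-11.6, -8.7], [-2.0, 2.2], [8.1, 11.6]] z [230.7 234.1 234.9 235.7 237.8]
side pointer 37 u [[36.9, -3.4], [57.0, 0.3], [76.5, 1.9]] z [235.5 237.3 237.8 238.7 239.7]
side wire 66 u [[73.2, -112.3], [74.9, -65.9], [77.6, -22.7]] z [235.6 237.2 237.9 238.7 240.1]
side tab 56 u [[-9.6, -160.0], [-7.8, -147.3], [-5.2, -139.2]] z [224.4 234.3 241.8 250.2 256.1]
top rodtop 91 u [[-11.6, -9.4], [-2.1, 0.2], [8.1, 10.5]] z [231.5 233.7 234.7 235.6 237.1]
top pointer 57 u [[35.0, -5.1], [56.4, -0.7], [75.6, 2.0]] z [234.3 236.2 237.3 238.6 240.4]
top wire 116 u [[72.1, -116.0], [74.2, -70.0], [77.1, -23.7]] z [233.2 236.  236.9 238.1 240.2]
top tab 3 u [[-9.8, -151.4], [-9.6, -149.6], [-9.4, -148.4]] z [225.6 229.2 232.2 234.4 237.2]
wrist tab 2536 u [[-8.0, -161.5], [-5.8, -148.8], [11.8, -138.9]] z [226.2 241.9 251.4 255.3 274.5]
```

View pics/side_a.png

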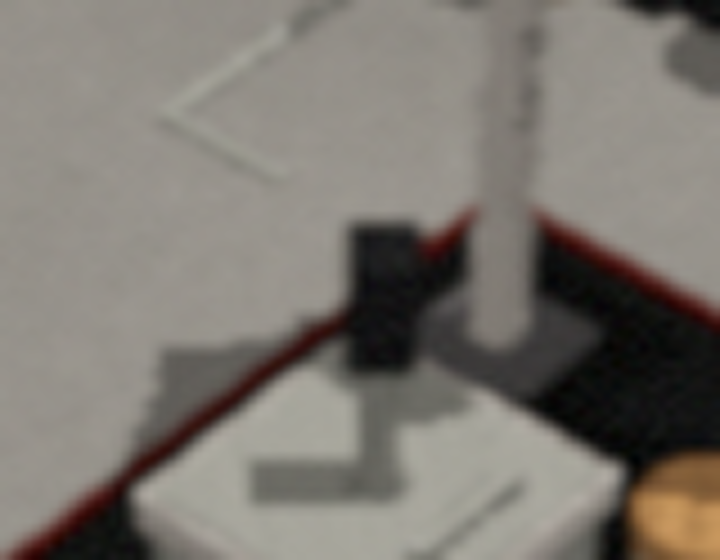

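View pics/wrist_a.png

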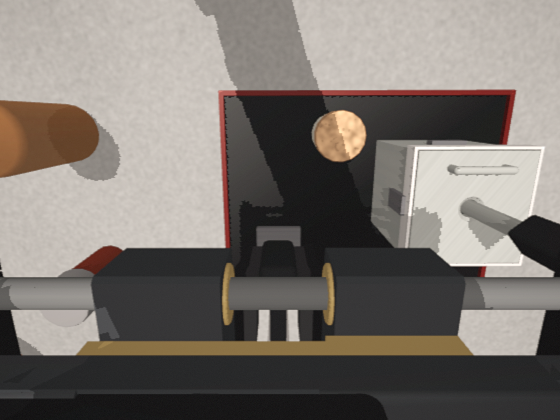

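The pointer wire axis is at about 235.7 and the rod top at about 235.5, agreeing within about half a millimetre across cameras and arm heights. Releasing the tab and backing off upward.

Request:
send_rows:
  fingers: [220, 200, 160, 120, 80, 80]
  xyz:
    - [0, 0, 0]
    - [0, 0, 0]
    - [0, 0, 0]
    - [0, 0, 0]
    - [0, 0, 0]
    - [0, 0, 0]
  rotation:
    - [0, 0, 0]
    - [0, 0, 0]
    - [0, 0, 0]
    - [0, 0, 0]
    - [0, 0, 0]
    - [0, 0, 0]

```text
t: 24.05
tool_pos: [473.2, -124.6, 224.7]
orientation: [0.002, 0.145, 0.989, -0.0]
wrist_force: [-0.2, -0.3, 0.1]
gripper_width: 0.498
```

Request:
send_rows:
  fingers: [80, 80, 80, 80, 80, 80, 80, 80]
  xyz:
    - [0, 0, -8]
    - [0, 0, -15]
    - [0, 0, -20]
    - [0, 0, -25]
    - [0, 0, -25]
    - [0, 0, -20]
    - [0, 0, -5]
    - [0, 0, 0]
  rotation:
    - [0, 0, 0]
    - [0, 0, 0]
    - [0, 0, 0]
    - [0, 0, 0]
    - [0, 0, 0]
    - [0, 0, 0]
    - [0, 0, 0]
    - [0, 0, 0]

```text
t: 24.85
tool_pos: [473.8, -123.0, 354.1]
orientation: [0.004, 0.144, 0.99, -0.001]
wrist_force: [-0.4, -0.1, -0.4]
gripper_width: 0.689
```

```bash
python3 -c "
from lvl import *
lvl('b')"
```

```text
t 24.85 tcp [ 473.8 -123.   354.1] yawx 163.4 tilt z [ 0.0073 -0.0023 -1.    ] F [-0.4 -0.1 -0.4] w 0.689
shift [  0.2  -3.2 129.5]
rot [-0.01  0.44  0.1 ]
side rodtop 62 u [[-11.7, -8.6], [-1.9, 2.0], [8.9, 11.6]] z [231.  234.4 235.3 235.9 237.1]
side pointer 37 u [[35.3, -4.5], [60.9, 0.3], [75.4, 2.6]] z [235.6 236.7 238.1 238.7 240.1]
side wire 71 u [[72.2, -120.6], [75.1, -70.5], [78.4, -24.4]] z [235.3 237.3 237.8 238.8 239.7]
side tab 125 u [[-9.4, -156.5], [-1.8, -145.0], [10.2, -141.5]] z [223.4 233.2 242.3 250.7 254.8]
top rodtop 93 u [[-12.2, -9.5], [-2.4, 0.2], [8.3, 10.5]] z [230.8 233.4 234.4 235.3 237.6]
top pointer 56 u [[34.7, -5.2], [56.2, -0.7], [75.8, 2.0]] z [233.2 236.6 237.7 238.6 241.3]
top wire 42 u [[71.9, -54.5], [74.3, -38.3], [77.0, -21.4]] z [234.  236.4 236.9 238.2 239.8]
top tab 72 u [[-10.2, -156.7], [-5.6, -148.8], [11.4, -142.1]] z [225.5 241.5 250.3 252.8 255.7]
wrist rodtop 592 u [[-10.9, -13.0], [-0.5, -2.9], [10.3, 7.5]] z [231.8 234.6 235.1 235.6 236.5]
wrist pointer 30 u [[34.4, -4.8], [36.2, -3.2], [38.0, 0.1]] z [235.4 236.8 237.5 238.  238.8]
wrist tab 632 u [[-8.4, -159.5], [-2.1, -151.9], [10.1, -144.8]] z [226.8 252.1 253.2 253.8 254.8]
```

View pics/wrist_b.png

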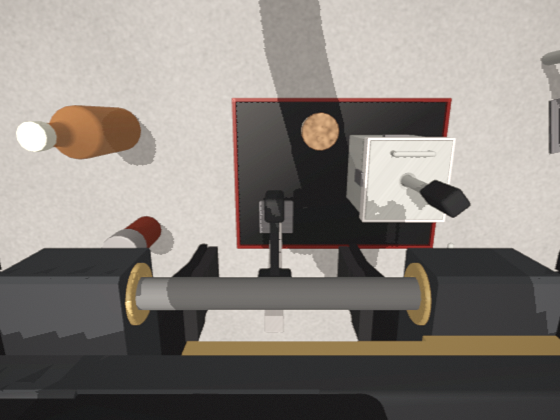

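View pics/top_b.png

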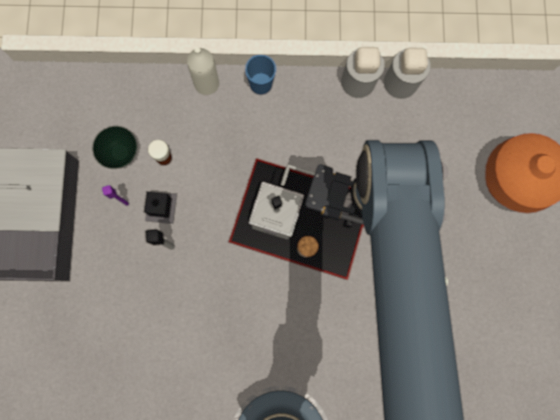

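Wrist view from above: tab top is at 253.4, so the pointer is at about 235.4. The rod top is at about 235.3. The pot, bottle, decoys and jars are where they were, and the gripper is free at z 354. Handing in.

```bash
python3 -c "
from bench import arm,get_state
print(arm.finish_job(), get_state()['t'])"
```

```text
the job is handed in; nothing more can be done
the job is handed in; nothing more can be done
```

The job is done and handed in at about 25 s of the 69 s allowed. The rod is standing on the plate and the marker's pointer is level with its top, as far as my last checks show.

- **Rod:** I took the smaller black rod from the stand and slid it down the hole past the lip, where the net drag was about 3 N. At about 69.5 mm below the lid the force jumped to 12 N, roughly 9 N of it on the plate, below the 15 N that would drive it down. A second 0.5 mm press did not move it, so I let go.
- **Marker:** I gripped the tab and slid it up about 93 mm, then released it and backed the gripper off to z 354, touching nothing.
- **Last checks:** The final wrist picture put the rod top at z ≈ 235.3 mm and the pointer at about 235.4 mm. The arm's own heights gave 235.7 mm for both.
- **Disagreement:** The side and top cameras read the pointer wire's surface about 3 mm above the rod top. The wire's 2.5 mm radius explains most of that, so the level could be off by about 1 mm.
- **Other things:** The pot, bottle, jars and the other two rods looked unmoved. I compared the pictures only by eye, and the arm hid the two shakers and most of the sauce bottle in the last overhead view.

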